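# Fit a bearing and a splined sprocket to a gearmotor and hold it for the circlip

## Task

Fit the drive end of this roller-conveyor gearmotor: set the ball bearing over the upright splined shaft and press it down flush into its seat, then put the small new sprocket on, hub up, turning it until its splines mesh, and slide it down against its wave spring until it is fully home on the bearing. Finish while holding it: keep your grip on the sprocket and keep pressing it home so that I can snap the circlip in. Feel the parts in, do not ram them, and leave the worn large sprocket, the pliers, the dish and the tin where they are.

Things in the scene. Friction and masses are not known exactly. Their poses are not given: they have to be found in the camera images.
- gearbox: Fixed grey worm gearmotor, output shaft straight up. Origin: on the table, on the shaft axis; z up; x along its motor, a 116 mm thick cylinder lying behind the 120 x 116 mm housing and reaching 258 mm from the axis (terminal box, 98 to 172 mm along x, tops out 145 mm above the table). The housing's round boss is 96 mm across, its flat face 120 mm above the table. The shaft does not turn.
- shaft_seat (a point): Point on the shaft axis level with the boss face, 120 mm above the table; axes as the gearbox's. Below it, in the boss, is the bearing seat: a round recess 64 mm across, 14 mm deep, 2 mm chamfer, round a shaft journal of 32 mm. A seated bearing has its underside 14 mm below this point; a sprocket fully home has its origin here.
- spline_top (a point): Point on the shaft axis level with the splines' flat tops, 50 mm above shaft_seat; axes as the gearbox's. Six straight splines below it, 6 mm wide, 30 mm across tips, 23 mm across roots, one centred on the gearbox's +x, the rest every 60 degrees. Above it a plain tapered nose, 23 to 14 mm across, 12 mm high.
- bearing: Loose steel ball bearing lying flat on the table: 62 mm outside, bore 35 mm, 14 mm thick, 0.16 kg. Origin: centre of its underside, z up its axis. It slides loosely into the seat. Only the part of its rim above the boss can be gripped: let go with it part-way in, then press its face down with the fingertips (about 38 mm apart they stand either side of the shaft).
- sprocket: Loose new sprocket, bright steel, the smaller one, hub up, 0.45 kg. Origin: centre of its underside, z up. Boss 46 mm across, 0 to 8 mm; plate of 18 teeth, 79 mm across, 8 to 15 mm; round hub to grip, 50 mm across, 15 to 42 mm. It starts on its spring, underside 2 to 3 mm off the table. The bore goes through; it stops on the spline tops unless turned to mesh.
- sprocket_bore (a point): Centre of the sprocket's upper hub face, 42 mm above its underside; axes as the sprocket's. The bore has six grooves, 32 mm across, between six ridges 5 mm wide and 25 mm across their tips; one groove (and one tooth) is centred on +x, the rest every 60 degrees. It meshes when each groove is within about 5 degrees of a spline.
- wave_spring (a joint): Wave spring held captive in the sprocket's underside: 0 = free, standing out 3 mm; 0.003 = pressed level with the underside. It pushes with 3 N when free, 12 N when level. On the seated bearing and left to itself the sprocket stands 2 to 3 mm above home; pressed home, its underside rests on the bearing.
- worn_sprocket: Bystander: the old, rust-brown sprocket, 26 teeth, 107 mm across, 30 mm high, plain bore; origin at the centre of its underside.
- grease_tin: Bystander: closed tin 76 mm across, 70 mm high; origin at the centre of its underside.
- parts_dish: Bystander: shallow aluminium dish 92 mm across, 14 mm high, with the circlip in it; origin at the centre of its underside.
- circlip_pliers: Bystander: pliers lying flat, 190 mm long along their x axis (tips to +x), 60 mm wide, 16 mm high; origin near mid-length, at table height.
Things that resemble listed ones, but are neither listed nor needed, are in the scene too. Leave any yellow look-alike of the bearing alone.

How it is judged:
By the outcome, as a careful person would: the job done as asked, in the order asked, and still so for the second after the job is handed in, while the arm keeps its last pose, push and grip.
It also fails if it takes over 72 s, if anything falls off the work surface, if the arm or the gripper's body presses on something with over 40 N, if the wrist force passes 120 N, or if a joint passes its speed limit or range.

## Robot

A 7-joint arm with a two-finger parallel gripper is mounted at the origin on the work surface. World frame = base frame: x ahead of the robot, y to its left, z up, the work surface at z = 0. Lengths are in m, angles in rad, forces in N, time in s.
With the tool pointing down it reaches from about 0.4 to 0.85 m from the base axis. Payload 4.5 kg.
Tool frame: the origin (TCP) lies at the centre of the arm's flange, where the gripper is bolted on; the fingertips stand 173 mm ahead of it and the grasp point (between the pads) lies 155 mm ahead of it; z points along the fingers, y is the line along which they close (so a half turn about z gives the same grasp; the last joint's range is limited). The gripper opens to 85 mm and grips with 20 to 120 N. Pads are 22 mm wide; open, the fingers measure 114 mm over their backs; the gripper's body (76 mm by 85 mm) begins 54 mm behind the grasp point. The pads swing forward as they close: fully open they stand 13 mm farther back than shut.
Start: joints at [1.253, 0.689, -0.195, 1.565, 0.157, 0.902, -0.215], TCP at [0.215, -0.587, 0.405] pointing down, gripper open.
Joint ranges: [-3.01, 3.01], [-0.46, 2.08], [-1.47, 1.51], [0.13, 2.56], [-1, 4.14], [0.04, 2.09], [-2.66, 2.66]. Speed limits (rad/s): [2.57, 2.57, 3.14, 3.14, 3.14, 3.14, 3.14].

## Interface

Orientations are given as a rotation vector (axis times angle).
In Python, from workcell import robot gives the robot as it stands.
- The arm moves only by the tool drive_tool, never from a script. Its argument "series" is a list of rows, each a list of 7 numbers: the opening, from 0 (shut) to 1 (fully open), then the shift along the tool's x, y, z in shares of 400 mm (1.0 is 400 mm), then the turn, a rotation vector about the tool's x, y, z in fractions of the full range, 1 being 2 pi rad. A call has 1 to 5 rows; each row is the pose to reach, as a shift and turn from the pose commanded when the call began, along the tool's axes at that moment; what a row does not reach only later rows make up. A row lasts 1/8 s, in which the tool goes at most 62.5 mm and 10.7 degrees, less where a joint would pass 70% of its speed; a pose out of reach is approached as far as the arm can. Shift and turn numbers lie between -1 and 1, and a call with a number outside is refused. A call with a gripper value outside its range is refused whole. The fingers move at their own pace and stop on an object; "squeeze" is the grip in N (left out, the last holds). Time passes only in rows, so rows that repeat a pose let the fingers close. It gives the time, the measured TCP pose, the force, the opening and the grip force at its end, in the units of the state.
- robot.sense(): the state, without advancing time (a new reading comes with each control period).
- robot.grab_frame(name): name is "scene" or "top" or "wrist"; returns (picture, depth): 384x512x3 uint8, blue, green, red; 384x512 float32, m along the optical axis (not along the pixel's ray), 0 where there is no reading.
- robot.get_calibration(name): a dict with "camera_matrix" (3x3 intrinsics, pixels), "rvec" (rotation vector, rad) and "tvec" (3), from world to camera coordinates, as OpenCV has them. Camera axes: x right, y down, z forward; pixel columns grow to the right and rows downward; lengths in m; the calibration is good to about 2 mm. A picture is of the moment at which its call begins: read the wrist's pose just before it. get_calibration takes no time and is no camera call; for the wrist camera it gives the pose at the moment of the call.
- robot.sign_off(): hands the job in; it is judged then, once.
The state is a dict: "clock": time; "joint_positions": joint angles; "qd": joint speeds; "effort": joint torques, N m; "position": TCP position; "eef_rot": TCP orientation; "wrist_force": force on the tool from outside, world axes, zero at the start; "torque": the same for the moment, N m; "gripper_width": finger opening in m; "grip_force": force on a finger pad.
Only numpy, scipy, OpenCV 4.12 (cv2) and the standard library are available. Lean on these libraries where they do the work, as an engineer would, in place of code of your own. Each camera call takes 0.05 s, during which the arm holds its last target. There are 200 camera calls.

## Working session

There is one attempt and no reset: what is moved stays moved. The work goes in short steps, Python scripts to look and compute and a tool call to move; the robot and the scene stay as the last step left them, time stands still between calls to the robot, and variables do not carry over. Pictures are saved under pics/ and viewed, at most 10 in all, crops included, and the job is handed in when it is done.

Besides the shell and the picture viewer there is one more tool, called after ">>>" in YAML: its name, and indented under it one key for each argument. drive_tool: Moves the arm, as the interface text tells. Its arguments: {"type":"object","properties":{"series":{"type":"array","items":{"type":"array","items":{"type":"number"}}},"squeeze":{"type":"number"}},"required":["series"]}

```bash
mkdir -p pics; ls; cat > h.py <<'E'
import numpy as np, cv2
from workcell import robot
def cal(n):
    c=robot.get_calibration(n); K=np.array(c["camera_matrix"],float)
    R=cv2.Rodrigues(np.array(c["rvec"],float))[0]; t=np.array(c["tvec"],float).ravel()
    return K,R,t
def cloud(d,K,R,t):
    v,u=np.indices(d.shape); p=np.stack([(u-K[0,2])/K[0,0]*d,(v-K[1,2])/K[1,1]*d,d],-1)
    return (p-t)@R
def ray(u,v,z,K,R,t):
    o=-R.T@t; r=R.T@np.linalg.inv(K)@[u,v,1]; return o+r*(z-o[2])/r[2]
E
python3 - <<'E'
from h import *
s=robot.sense(); print(s)
for n in ("scene","top"):
    im,d=robot.grab_frame(n); K,R,t=cal(n); print(n,K.tolist(),(-R.T@t).round(3),R[2].round(3))
    cv2.imwrite(f"pics/{n}0.png",cv2.resize(im,(800,600),interpolation=cv2.INTER_CUBIC)); np.savez(f"{n}0.npz",im=im,d=d,K=K,R=R,t=t)
E
```

```text
pics
{'clock': 0.0, 'joint_positions': array([ 1.25280239,  0.68999795, -0.19449815,  1.56635203,  0.15730762,
        0.90245858, -0.21507969]), 'qd': array([ 0.00061116,  0.0001132 ,  0.00031582,  0.0002428 , -0.00108955,
       -0.00099145, -0.00220738]), 'effort': array([ 3.91877411e-04, -5.39616072e+01, -1.26628999e+00, -1.58545786e+01,
        9.16789955e-03,  9.72493988e-03, -3.23103528e-06]), 'position': array([ 0.21521957, -0.58642917,  0.40387249]), 'eef_rot': array([-3.09135171e+00, -5.49594191e-01,  7.18816680e-04]), 'wrist_force': array([-1.15597818, -0.14957005,  0.11825386]), 'torque': array([-0.0416999 ,  0.03735788, -0.00621083]), 'grip_force': 0.0, 'gripper_width': 0.08535044174266898}
scene [[417.97538228351937, 0.0, 260.9121655097841], [0.0, 417.97538228351937, 183.05603017016242], [0.0, 0.0, 1.0]] [ 1.176 -0.469  0.999] [-0.573  0.367 -0.733]
top [[386.59798477925847, 0.0, 256.9474135957318], [0.0, 386.59798477925847, 187.9579886907715], [0.0, 0.0, 1.0]] [ 0.367 -0.027  1.385] [ 0.094 -0.014 -0.996]
```

View pics/top0.png

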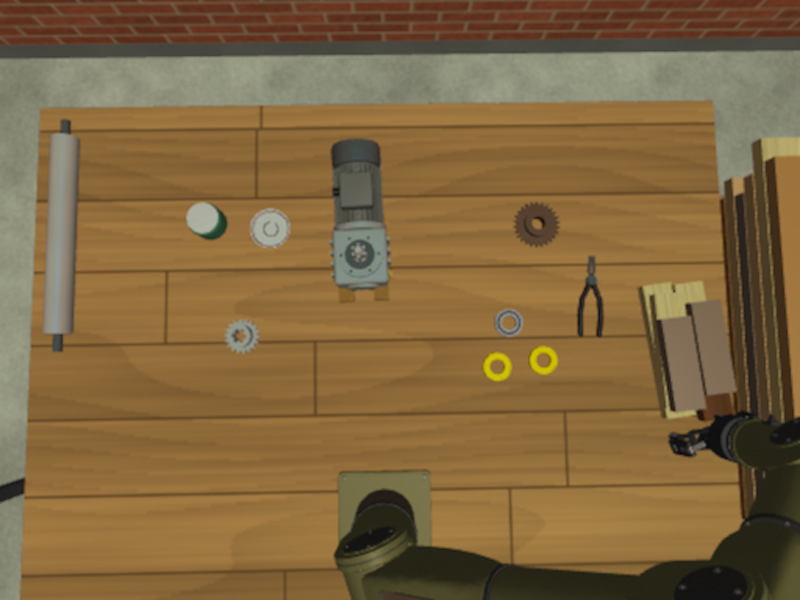

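View pics/scene0.png

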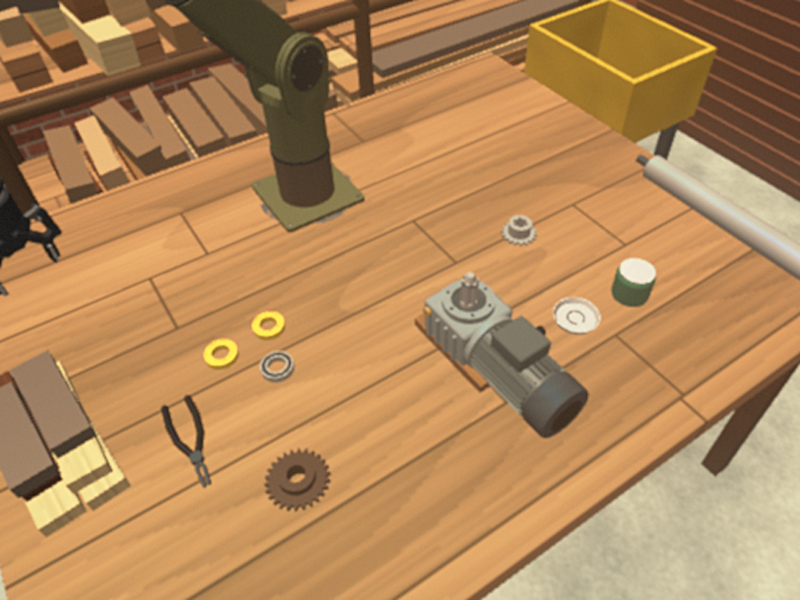

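Candidates for the bearing (top view, 800x600): steel ring (509,322), yellow rings (497,366) and (543,360). The steel one fits; the yellow ones are look-alikes. For the sprocket: small bright one at (241,336) fits, against the brown worn one at (537,224). The shaft is at (359,254). I'll confirm in a crop and measure from both views.

```bash
python3 - <<'E'
from h import *
T=np.load("top0.npz"); S=np.load("scene0.npz")
k=.64
def stats(F,c,r,name,zmin):
    P=cloud(F["d"],F["K"],F["R"],F["t"]); u,v=int(c[0]*k),int(c[1]*k)
    w=P[v-r:v+r+1,u-r:u+r+1].reshape(-1,3); m=(w[:,2]>zmin); q=w[m]
    (c2,r2)=cv2.minEnclosingCircle(q[:,:2].astype(np.float32))
    print(name,m.sum(),"ctr",np.array(c2).round(4),"r",round(r2,4),"mean",q.mean(0).round(4),"z95",np.percentile(q[:,2],[50,95,99]).round(4))
for n,F,b,s,g,w in(("top",T,(509,322),(241,336),(359,252),(537,224)),("scene",S,(277,366),(519,229),(469,290),(297,479))):
    stats(F,b,12,n+" bearing",.007); stats(F,s,14,n+" sprocket hub",.03); stats(F,s,16,n+" sprocket all",.006)
    stats(F,g,12,n+" shaft",.150); stats(F,g,22,n+" boss",.112); stats(F,w,20,n+" worn",.01)
def crop(F,c,r): 
    u,v=int(c[0]*k),int(c[1]*k); return cv2.resize(F["im"][v-r:v+r,u-r:u+r],(400,300) if 0 else (390,390),interpolation=cv2.INTER_CUBIC)
cv2.imwrite("pics/crop0.png",np.hstack([crop(T,(515,340),38),crop(T,(241,336),25)]))
# motor direction: points with z>.1 around gearbox
P=cloud(T["d"],T["K"],T["R"],T["t"]).reshape(-1,3)
E
python3 - <<'E'
E
```

```text
top bearing 178 ctr [ 0.403 -0.172] r 0.1494 mean [ 0.4298 -0.2844  0.0209] z95 [0.0131 0.0188 0.021 ]
top sprocket hub 140 ctr [0.3903 0.158 ] r 0.1865 mean [0.4076 0.3067 0.0815] z95 [0.0438 0.0503 1.385 ]
top sprocket all 334 ctr [0.4057 0.1706] r 0.2014 mean [0.4068 0.3091 0.0478] z95 [0.021  0.0478 1.385 ]
top shaft 77 ctr [0.4772 0.0131] r 0.117 mean [0.5701 0.0438 0.1874] z95 [0.171  0.1831 0.4738]
top boss 561 ctr [0.5104 0.0227] r 0.1515 mean [0.5803 0.0448 0.1377] z95 [0.1198 0.1763 0.1852]
top worn 544 ctr [ 0.5256 -0.2161] r 0.2466 mean [ 0.6518 -0.3537  0.0325] z95 [0.0172 0.033  0.0367]
scene bearing 236 ctr [ 0.7879 -0.3738] r 0.3996 mean [ 0.4435 -0.2926  0.0282] z95 [0.0116 0.0145 0.9994]
scene sprocket hub 142 ctr [ 0.7834 -0.0675] r 0.5617 mean [0.4221 0.3021 0.0533] z95 [0.0407 0.0454 0.6093]
scene sprocket all 331 ctr [ 0.7874 -0.0631] r 0.5621 mean [0.4225 0.3016 0.0357] z95 [0.0257 0.044  0.0475]
scene shaft 116 ctr [ 0.8674 -0.2124] r 0.4015 mean [0.5898 0.0304 0.1817] z95 [0.1674 0.1816 0.8771]
scene boss 662 ctr [ 0.8644 -0.1925] r 0.4167 mean [0.5974 0.0279 0.1468] z95 [0.1191 0.1783 0.9994]
scene worn 1088 ctr [ 0.8891 -0.4139] r 0.2921 mean [ 0.6659 -0.3629  0.0293] z95 [0.0149 0.0305 0.9994]
```

View pics/crop0.png

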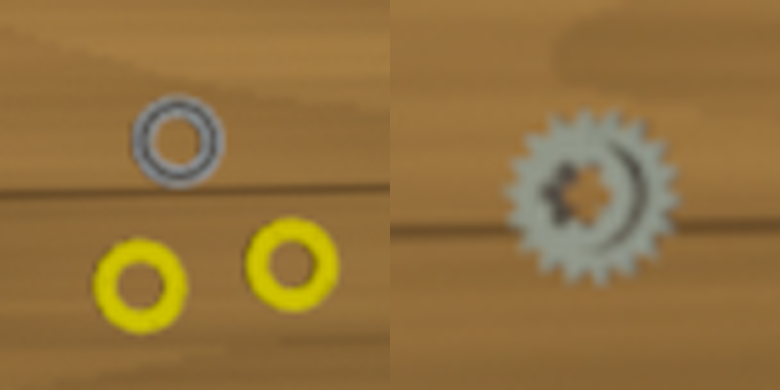

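The crop confirms one dark-grooved steel ring (180,140 in the left crop) and two plain yellow rings. The sprocket is the small bright one, hub up with splined bore. Some missing-depth pixels spoiled the means, so I'll redo them robustly.

```bash
python3 - <<'E'
from h import *
T=np.load("top0.npz"); S=np.load("scene0.npz")
k=.64
def stats(F,c,r,name,zmin,zmax):
    P=cloud(F["d"],F["K"],F["R"],F["t"]); u,v=int(c[0]*k),int(c[1]*k)
    w=P[v-r:v+r+1,u-r:u+r+1].reshape(-1,3); m=(w[:,2]>zmin)&(w[:,2]<zmax); q=w[m]
    med=np.median(q[:,:2],0); q=q[np.hypot(*(q[:,:2]-med).T)<.07]
    (c2,r2)=cv2.minEnclosingCircle(q[:,:2].astype(np.float32))
    print(name,len(q),"ctr",np.array(c2).round(4),"r",round(r2,4),"mean",q.mean(0).round(4),"z5,50,95",np.percentile(q[:,2],[5,50,95]).round(4))
for n,F,b,s,g,w in(("top",T,(509,322),(241,336),(359,252),(537,224)),("scene",S,(277,366),(519,229),(469,290),(297,479))):
    stats(F,b,12,n+" bearing",.009,.03); stats(F,s,14,n+" sprocket hub",.035,.06); stats(F,s,16,n+" sprocket all",.01,.06)
    stats(F,g,12,n+" shaft",.155,.2); stats(F,g,22,n+" boss",.117,.123);
P=cloud(T["d"],T["K"],T["R"],T["t"]).reshape(-1,3)
m=(P[:,2]>.09)&(P[:,2]<.16)&(P[:,0]>.4)&(P[:,0]<1)&(abs(P[:,1])<.2)
q=P[m][:,:2].astype(np.float32); print(cv2.minAreaRect(q),len(q))
s=robot.sense(); Kw,Rw,tw=cal("wrist"); Rt=cv2.Rodrigues(s["eef_rot"])[0]
print("tool R",Rt.round(3).tolist()); print("cam in tool",(Rt.T@(-Rw.T@tw-s["position"])).round(4),(Rw@Rt).round(3).tolist(),Kw[0,0])
E
```

```text
top bearing 161 ctr [ 0.4393 -0.2777] r 0.043 mean [ 0.4304 -0.2855  0.0137] z5,50,95 [0.0097 0.0134 0.0188]
top sprocket hub 128 ctr [0.4093 0.3175] r 0.0259 mean [0.4087 0.3169 0.0438] z5,50,95 [0.0376 0.0438 0.0493]
top sprocket all 305 ctr [0.4077 0.3171] r 0.0394 mean [0.4083 0.3143 0.0291] z5,50,95 [0.0128 0.0219 0.0477]
top shaft 74 ctr [0.5744 0.0453] r 0.015 mean [0.573  0.045  0.1722] z5,50,95 [0.1625 0.1711 0.1828]
top boss 292 ctr [0.5877 0.0453] r 0.0606 mean [0.5801 0.0461 0.1198] z5,50,95 [0.1173 0.1197 0.1226]
scene bearing 211 ctr [ 0.43   -0.2883] r 0.0327 mean [ 0.4313 -0.2891  0.0118] z5,50,95 [0.0096 0.0117 0.0144]
scene sprocket hub 119 ctr [0.408 0.313] r 0.0273 mean [0.4106 0.3138 0.0411] z5,50,95 [0.0366 0.0413 0.045 ]
scene sprocket all 321 ctr [0.4104 0.3122] r 0.0419 mean [0.4157 0.3088 0.0273] z5,50,95 [0.0122 0.026  0.0438]
scene shaft 101 ctr [0.5745 0.042 ] r 0.0158 mean [0.579  0.0392 0.1692] z5,50,95 [0.1569 0.1682 0.1814]
scene boss 302 ctr [0.5865 0.0438] r 0.0578 mean [0.5817 0.0381 0.1191] z5,50,95 [0.1172 0.119  0.1218]
((0.6691174507141113, 0.04806101694703102), (0.32269638776779175, 0.13172626495361328), 2.172623872756958) 2654
tool R [[0.939, 0.345, -0.001], [0.345, -0.939, 0.002], [-0.0, -0.002, -1.0]]
cam in tool [0.0699 0.0001 0.0294] [[0.0, 1.0, 0.0], [-0.962, 0.0, -0.274], [-0.274, -0.0, 0.962]] 334.9002827196173
```

Careful with the scale: shifts go in shares of 400 mm and turns go in shares of 2 pi rad. That gives: 254 mm / 400 = 0.635, 203 mm / 400 = 0.5075, 0.35 rad / 6.2832 = 0.0557.

>>> drive_tool:
  series:
    - [1, 0.125, -0.085, 0, 0, 0, 0.0159]
    - [1, 0.2525, -0.1725, 0, 0, 0, 0.0318]
    - [1, 0.38, -0.2575, 0, 0, 0, 0.0477]
    - [1, 0.5075, -0.3425, 0, 0, 0, 0.0557]
    - [1, 0.635, -0.43, 0, 0, 0, 0.0557]

```text
clock: 0.72
position: [0.3955, -0.336, 0.4046]
eef_rot: [3.142, 0.002, -0.0]
wrist_force: [1.0, -0.3, 0.2]
gripper_width: 0.0859
grip_force: 0.0
```

Scaled: 59 mm / 400 = 0.1475, 40 mm / 400 = 0.1.

>>> drive_tool:
  series:
    - [1, 0.1, -0.0375, 0, 0, 0, 0]
    - [1, 0.1475, -0.04, 0, 0, 0, 0]
    - [1, 0.1475, -0.04, 0, 0, 0, 0]
    - [1, 0.1475, -0.04, 0, 0, 0, 0]

```text
clock: 1.23
position: [0.4522, -0.3222, 0.4044]
eef_rot: [-3.141, -0.0, 0.003]
wrist_force: [-0.9, -0.5, 0.1]
gripper_width: 0.0857
grip_force: 0.0
```

```bash
cat >> h.py <<'E'
def circ(xy):
    A=np.c_[2*xy,np.ones(len(xy))]; s=np.linalg.lstsq(A,(xy**2).sum(1),rcond=None)[0]
    return s[:2],np.sqrt(s[2]+s[:2]@s[:2])
def look(name,g,zlo,zhi,rad,sat=70,cam="wrist"):
    """grey (unsaturated) pixels near world point g, at heights zlo..zhi; outer contour rays cut at zhi"""
    K,R,t=cal(cam); s=robot.sense(); im,d=robot.grab_frame(cam)
    cv2.imwrite(f"pics/{name}.png",im); np.savez(name+".npz",im=im,d=d,K=K,R=R,t=t)
    P=cloud(d,K,R,t); near=np.hypot(P[...,0]-g[0],P[...,1]-g[1])<rad
    m=near&(d>0)&(P[...,2]>zlo)&(P[...,2]<zhi)&(cv2.cvtColor(im,cv2.COLOR_BGR2HSV)[...,1]<sat)
    return im,d,K,R,t,P,m,s
E
python3 - <<'E'
from h import *
im,d,K,R,t,P,m,s=look("w1",(.431,-.288),.009,.02,.05)
q=P[m]; print(m.sum(),np.percentile(q[:,2],[5,25,50,75,95]).round(4))
z=np.median(q[:,2])
c=max(cv2.findContours(m.astype(np.uint8),0,1)[0],key=cv2.contourArea)[:,0]
w=np.array([ray(u,v,.014,K,R,t) for u,v in c])[:,:2]; cc,r=circ(w); print("outer circle",cc,r,np.abs(np.hypot(*(w-cc).T)-r).max())
e=cv2.fitEllipse(c); print(e, ray(*e[0],.014,K,R,t)); print(s["position"])
tb=P[(np.hypot(P[...,0]-.431,P[...,1]+.288)<.08)&(np.hypot(P[...,0]-.431,P[...,1]+.288)>.045)&(d>0)]; print("table z",np.median(tb[:,2]))
cv2.imwrite("pics/w1m.png",np.vstack([im,np.repeat(m[...,None]*np.uint8(255),3,2)])[:, :])
E
```

```text
1705 [0.0132 0.0144 0.015  0.0156 0.0164]
outer circle [ 0.42957733 -0.28916249] 0.030825486764782764 0.0008562510798561795
((220.61045837402344, 178.9518280029297), (54.04642105102539, 55.19235610961914), 102.17500305175781) [ 0.43029078 -0.28917111  0.014     ]
[ 0.45219689 -0.32216638  0.40435157]
table z 0.002708610115939185
```

Scaled: 140 mm / 400 = 0.35, 100 mm / 400 = 0.25.

>>> drive_tool:
  series:
    - [1, -0.03, -0.0425, 0.125, 0, 0, 0]
    - [1, -0.055, -0.0825, 0.25, 0, 0, 0]
    - [1, -0.055, -0.0825, 0.35, 0, 0, 0]
    - [1, -0.055, -0.0825, 0.35, 0, 0, 0]
    - [1, -0.055, -0.0825, 0.35, 0, 0, 0]
  squeeze: 30

```text
clock: 1.9
position: [0.4315, -0.2896, 0.2659]
eef_rot: [3.14, 0.001, 0.002]
wrist_force: [0.9, -0.3, 0.4]
gripper_width: 0.0856
grip_force: 0.0
```

```bash
python3 - <<'E'
from h import *
im,d,K,R,t,P,m,s=look("w2",(.430,-.289),.008,.02,.05)
q=P[m]; print(m.sum(),np.percentile(q[:,2],[5,25,50,75,95]).round(4))
c=max(cv2.findContours(m.astype(np.uint8),0,1)[0],key=cv2.contourArea)[:,0]
w=np.array([ray(u,v,.014,K,R,t) for u,v in c])[:,:2]; cc,r=circ(w); print("outer circle",cc,r,np.abs(np.hypot(*(w-cc).T)-r).max())
e2=cv2.fitEllipse(c); o2=ray(*e2[0],.014,K,R,t); print(o2,s["position"],s["eef_rot"],s["clock"])
# triangulate with view 1
F=np.load("w1.npz"); e1=(220.61,178.95)
A=cv2.triangulatePoints(F["K"]@np.c_[F["R"],F["t"]],K@np.c_[R,t],np.array(e1,float).reshape(2,1),np.array(e2[0],float).reshape(2,1)); print("tri",(A[:3]/A[3]).ravel())
E
```

```text
4367 [0.0127 0.0144 0.015  0.0155 0.0162]
outer circle [ 0.42965037 -0.28907641] 0.0311056256264912 0.0008040965609554494
[ 0.43079737 -0.28907245  0.014     ] [ 0.43146756 -0.28958926  0.26594989] [3.14027767e+00 6.87031714e-04 2.16869612e-03] 1.9
tri [ 0.42959908 -0.28896806  0.01069389]
```

Scaled: 91 mm / 400 = 0.2275, 75 mm / 400 = 0.1875.

>>> drive_tool:
  series:
    - [0.8, -0.0038, -0.0013, 0.1, 0, 0, 0]
    - [0.8, -0.0038, -0.0013, 0.1875, 0, 0, 0]
    - [0.8, -0.0038, -0.0013, 0.2275, 0, 0, 0]
    - [0.8, -0.0038, -0.0013, 0.2275, 0, 0, 0]
    - [0.8, -0.0038, -0.0013, 0.2275, 0, 0, 0]
  squeeze: 40

```text
clock: 2.58
position: [0.4304, -0.2886, 0.175]
eef_rot: [3.14, 0.002, 0.003]
wrist_force: [-0.4, -0.4, 1.2]
gripper_width: 0.0684
grip_force: 0.0
```

>>> drive_tool:
  series:
    - [0.5, 0, 0, 0, 0, 0, 0]
    - [0.5, 0, 0, 0, 0, 0, 0]
    - [0.5, 0, 0, 0, 0, 0, 0]
    - [0.5, 0, 0, 0, 0, 0, 0]
  squeeze: 40

```text
clock: 3.08
position: [0.4304, -0.2886, 0.1758]
eef_rot: [3.14, 0.002, 0.004]
wrist_force: [-0.9, 0.4, 8.8]
gripper_width: 0.0587
grip_force: 40.6
```

```bash
python3 - <<'E'
from h import *
im,d,K,R,t,P,m,s=look("w3",(.430,-.289),.008,.03,.05)
print(s["wrist_force"],s["torque"],s["gripper_width"],s["grip_force"])
cv2.imwrite("pics/w3.png",cv2.resize(im,(800,600)))
E
```

```text
[-0.87439601  0.44820201  8.75992681] [ 0.08572198  0.18361417 -0.0743038 ] 0.05868408145169272 40.61462796293199
```

View pics/w3.png

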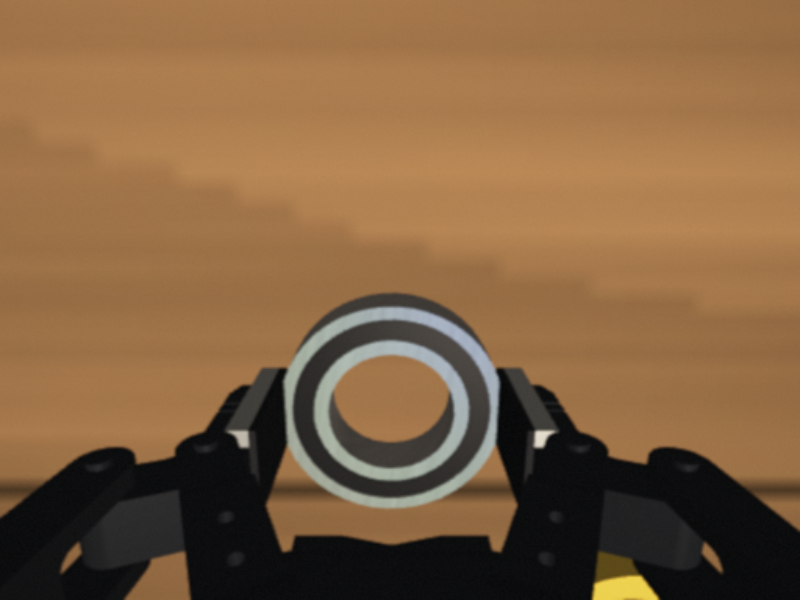

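```bash
python3 - <<'E'
from h import *
F=np.load("w3.npz"); s=robot.sense(); K,R,t=F["K"],F["R"],F["t"]; Rt=cv2.Rodrigues(s["eef_rot"])[0]; p=s["position"]
d=F["d"]
for u,v in((285,370),(500,370),(263,370),(522,370),(240,432),(545,432),(228,440)):
    u*=.64;v*=.64
    o=Rt.T@(-R.T@t-p); r=Rt.T@R.T@np.linalg.inv(K)@[u,v,1]
    a=o+r*(.011-o[0])/r[0]; dd=d[int(v)-1:int(v)+2,int(u)-1:int(u)+2]
    print((u,v),"x=11plane:",(a*1000).round(1),"depth pts",[(1000*(o+r*x)).round(0).tolist() for x in (dd.min(),dd.max())])
P=cloud(d,K,R,t); Q=(P-p)@Rt*1000
for rr in (236,240,245,250,255): print(rr,[Q[rr,c].round(0).tolist() for c in (160,166,172,178,182,324,330,336)])
E
```

```text
(182.4, 236.8) x=11plane: [ 11.  -29.1 161.8] depth pts [[11.0, -29.0, 161.0], [10.0, -30.0, 164.0]]
(320.0, 236.8) x=11plane: [ 11.   29.9 161.8] depth pts [[11.0, 30.0, 161.0], [10.0, 30.0, 164.0]]
(168.32, 236.8) x=11plane: [ 11.  -35.1 161.8] depth pts [[12.0, -35.0, 160.0], [6.0, -38.0, 174.0]]
(334.08, 236.8) x=11plane: [ 11.   35.9 161.8] depth pts [[11.0, 36.0, 161.0], [5.0, 39.0, 175.0]]
(153.6, 276.48) x=11plane: [ 11.  -32.4 129.4] depth pts [[11.0, -32.0, 129.0], [10.0, -33.0, 131.0]]
(348.8, 276.48) x=11plane: [ 11.   33.1 129.4] depth pts [[70.0, 0.0, 29.0], [10.0, 33.0, 131.0]]
(145.92000000000002, 281.6) x=11plane: [ 11.  -34.  126.2] depth pts [[12.0, -33.0, 124.0], [11.0, -34.0, 126.0]]
236 [[6.0, -42.0, 174.0], [6.0, -40.0, 175.0], [11.0, -34.0, 163.0], [11.0, -31.0, 162.0], [11.0, -29.0, 162.0], [11.0, 32.0, 162.0], [11.0, 34.0, 162.0], [6.0, 40.0, 175.0]]
240 [[4.0, -43.0, 175.0], [11.0, -35.0, 159.0], [11.0, -33.0, 159.0], [11.0, -30.0, 158.0], [9.0, -29.0, 162.0], [11.0, 31.0, 158.0], [11.0, 33.0, 159.0], [11.0, 36.0, 158.0]]
245 [[1.0, -43.0, 174.0], [11.0, -34.0, 154.0], [11.0, -32.0, 154.0], [11.0, -29.0, 154.0], [8.0, -29.0, 160.0], [11.0, 30.0, 153.0], [12.0, 32.0, 153.0], [11.0, 35.0, 154.0]]
250 [[11.0, -36.0, 150.0], [11.0, -33.0, 149.0], [11.0, -31.0, 149.0], [9.0, -29.0, 153.0], [6.0, -29.0, 160.0], [10.0, 30.0, 152.0], [11.0, 31.0, 149.0], [11.0, 34.0, 149.0]]
255 [[11.0, -34.0, 145.0], [11.0, -32.0, 144.0], [12.0, -29.0, 144.0], [7.0, -29.0, 153.0], [4.0, -29.0, 159.0], [8.0, 30.0, 151.0], [11.0, 30.0, 145.0], [11.0, 33.0, 145.0]]
```

The pad tips stand only about 2 mm below the bearing's top edge, which explains the 58.7 mm width and the push on the table. I'll reopen, go 6 mm deeper and regrip.

Scaled: 6.5 mm / 400 = 0.0163, 6 mm / 400 = 0.015.

>>> drive_tool:
  series:
    - [0.82, 0, 0, 0, 0, 0, 0]
    - [0.82, 0, 0, 0, 0, 0, 0]
    - [0.82, 0, 0, 0.0075, 0, 0, 0]
    - [0.82, 0, 0, 0.015, 0, 0, 0]
    - [0.82, 0, 0, 0.0163, 0, 0, 0]
  squeeze: 40

```text
clock: 3.75
position: [0.4299, -0.2881, 0.1668]
eef_rot: [-3.141, -0.003, 0.001]
wrist_force: [-0.4, 0.4, -0.9]
gripper_width: 0.0701
grip_force: 0.0
```

>>> drive_tool:
  series:
    - [0.5, 0, 0, 0, 0, 0, 0]
    - [0.5, 0, 0, 0, 0, 0, 0]
    - [0.5, 0, 0, 0, 0, 0, 0]
    - [0.5, 0, 0, 0, 0, 0, 0]
  squeeze: 40

```text
clock: 4.25
position: [0.43, -0.2884, 0.1686]
eef_rot: [3.141, 0.003, 0.001]
wrist_force: [-1.3, 0.7, 13.3]
gripper_width: 0.0597
grip_force: 47.5
```

```bash
cat >> h.py <<'E'
def intool(name,pts):
    """look at wrist frame, convert depth to tool mm"""
    s=robot.sense(); K,R,t=cal("wrist"); im,d=robot.grab_frame("wrist"); Rt=cv2.Rodrigues(s["eef_rot"])[0]
    np.savez(name+".npz",im=im,d=d,K=K,R=R,t=t); Q=(cloud(d,K,R,t)-s["position"])@Rt*1000; Q[d==0]=np.nan
    return im,Q,s
E
python3 - <<'E'
from h import *
im,Q,s=intool("w4",0); print(s["position"],s["wrist_force"],s["gripper_width"])
for rr in range(226,262,5): print(rr,[Q[rr,c].round(0).tolist() for c in (166,172,178,182,250,324)])
m=(np.hypot(Q[...,0],Q[...,1])<34)&(np.abs(Q[...,1])<27)&(Q[...,2]>140)&(Q[...,2]<163); q=Q[m]; print("bearing top z",np.percentile(q[:,2],[10,50,90]),"ctr",circ(q[:,:2])[0],q[:,0].min(),q[:,0].max())
E
```

```text
[ 0.42998889 -0.28838217  0.16856348] [-1.25380795  0.68055526 13.25968269] 0.059675268389206955
226 [[14.0, -37.0, 167.0], [14.0, -35.0, 167.0], [14.0, -32.0, 166.0], [13.0, -30.0, 168.0], [20.0, -0.0, 153.0], [13.0, 33.0, 168.0]]
231 [[11.0, -37.0, 167.0], [11.0, -35.0, 167.0], [11.0, -32.0, 167.0], [11.0, -30.0, 167.0], [17.0, -0.0, 154.0], [11.0, 33.0, 167.0]]
236 [[11.0, -36.0, 163.0], [11.0, -34.0, 162.0], [11.0, -31.0, 162.0], [11.0, -30.0, 164.0], [9.0, -0.0, 167.0], [11.0, 32.0, 163.0]]
241 [[11.0, -35.0, 157.0], [11.0, -33.0, 158.0], [11.0, -30.0, 157.0], [13.0, -27.0, 153.0], [6.0, -0.0, 168.0], [11.0, 30.0, 157.0]]
246 [[11.0, -34.0, 152.0], [11.0, -31.0, 153.0], [9.0, -30.0, 157.0], [11.0, -27.0, 153.0], [4.0, -0.0, 168.0], [11.0, 30.0, 154.0]]
251 [[11.0, -33.0, 148.0], [11.0, -31.0, 149.0], [8.0, -29.0, 154.0], [9.0, -28.0, 153.0], [2.0, -0.0, 166.0], [9.0, 30.0, 153.0]]
256 [[11.0, -32.0, 145.0], [11.0, -30.0, 145.0], [6.0, -30.0, 154.0], [6.0, -28.0, 154.0], [-0.0, -0.0, 166.0], [6.0, 30.0, 154.0]]
261 [[11.0, -31.0, 140.0], [9.0, -30.0, 144.0], [4.0, -30.0, 153.0], [4.0, -28.0, 153.0], [-3.0, -0.0, 167.0], [5.0, 30.0, 152.0]]
bearing top z [152.64546248 153.64767827 156.90165061] ctr [0.94868173 0.04915936] -31.892403749946112 30.728600080674536
```

```bash
python3 - <<'E'
from h import *
s=robot.sense(); Rt=cv2.Rodrigues(s["eef_rot"])[0]
for n in("w3","w4"):
    F=np.load(n+".npz"); p=s["position"]+([0,0,.0072] if n=="w3" else [0,0,0])
    Q=(cloud(F["d"],F["K"],F["R"],F["t"])-p)@Rt*1000
    for rr in range(227,240): print(n,rr,[Q[rr,c].round(1).tolist() for c in (172,177)],F["im"][rr,172:178:5].tolist())
E
```

```text
w3 227 [[11.4, -35.8, 173.5], [11.0, -33.7, 174.6]] [[71, 115, 157], [70, 114, 157]]
w3 228 [[10.6, -36.0, 174.2], [10.9, -33.5, 173.5]] [[72, 116, 159], [72, 115, 158]]
w3 229 [[10.1, -36.0, 174.1], [10.0, -33.7, 174.5]] [[72, 115, 158], [71, 115, 157]]
w3 230 [[9.8, -35.9, 173.8], [9.5, -33.8, 174.4]] [[71, 115, 158], [71, 114, 158]]
w3 231 [[8.7, -36.3, 175.1], [9.3, -33.6, 173.8]] [[72, 117, 160], [72, 116, 159]]
w3 232 [[8.6, -36.1, 174.2], [8.5, -33.8, 174.3]] [[74, 119, 163], [74, 117, 162]]
w3 233 [[7.8, -36.3, 174.8], [8.1, -33.8, 174.1]] [[73, 117, 161], [74, 118, 162]]
w3 234 [[7.9, -36.0, 173.5], [7.8, -33.7, 173.7]] [[71, 110, 151], [71, 111, 151]]
w3 235 [[12.2, -33.2, 162.5], [11.7, -31.4, 163.6]] [[63, 85, 111], [60, 84, 108]]
w3 236 [[11.5, -33.4, 162.9], [12.1, -30.9, 161.6]] [[58, 65, 72], [53, 61, 67]]
w3 237 [[11.9, -33.0, 161.1], [12.0, -30.8, 160.8]] [[60, 64, 65], [45, 48, 49]]
w3 238 [[11.8, -32.8, 160.2], [11.5, -30.8, 161.0]] [[59, 63, 65], [37, 39, 40]]
w3 239 [[12.0, -32.4, 158.9], [11.8, -30.5, 159.3]] [[58, 62, 64], [25, 27, 27]]
w4 227 [[13.2, -34.6, 1
[... 360 characters left out ...]
 168.4]] [[70, 113, 155], [69, 111, 155]]
w4 232 [[10.7, -34.8, 167.5], [10.9, -32.5, 167.1]] [[72, 114, 156], [71, 114, 156]]
w4 233 [[10.6, -34.6, 166.8], [10.6, -32.4, 166.6]] [[71, 113, 157], [72, 115, 157]]
w4 234 [[10.1, -34.7, 166.7], [9.9, -32.5, 167.1]] [[69, 109, 150], [70, 111, 151]]
w4 235 [[9.4, -34.8, 167.2], [9.6, -32.5, 166.9]] [[65, 93, 123], [59, 89, 120]]
w4 236 [[11.2, -33.6, 162.1], [11.1, -31.5, 162.4]] [[58, 68, 77], [41, 50, 61]]
w4 237 [[10.7, -33.6, 162.2], [11.0, -31.3, 161.5]] [[57, 61, 62], [24, 25, 25]]
w4 238 [[11.5, -32.9, 159.3], [11.4, -30.9, 159.6]] [[57, 61, 63], [18, 16, 20]]
w4 239 [[11.3, -32.8, 158.7], [11.2, -30.8, 159.1]] [[59, 64, 65], [12, 13, 13]]
```

Tips are now about 9 mm down on the rim with 5 mm left free below, which is a good grip. I'll lift and move to a pose where the wrist camera is above the shaft.

Scaled: -220 mm / 400 = -0.55, -170 mm / 400 = -0.425.

>>> drive_tool:
  series:
    - [0.5, 0, 0, -0.0375, 0, 0, 0]
    - [0.5, 0, 0, -0.15, 0, 0, 0]
    - [0.5, 0, 0, -0.2875, 0, 0, 0]
    - [0.5, 0, 0, -0.425, 0, 0, 0]
    - [0.5, 0, 0, -0.55, 0, 0, 0]
  squeeze: 50

```text
clock: 4.92
position: [0.4295, -0.2879, 0.3895]
eef_rot: [3.141, 0.003, 0.001]
wrist_force: [0.0, -0.9, -1.9]
gripper_width: 0.0592
grip_force: 54.6
```

Scaled: -255 mm / 400 = -0.6375, -200 mm / 400 = -0.5.

>>> drive_tool:
  series:
    - [0.5, 0.025, -0.1, -0.025, 0, 0, 0]
    - [0.5, 0.0625, -0.2375, -0.025, 0, 0, 0]
    - [0.5, 0.0875, -0.375, -0.025, 0, 0, 0]
    - [0.5, 0.1125, -0.5, -0.025, 0, 0, 0]
    - [0.5, 0.1375, -0.6375, -0.025, 0, 0, 0]

```text
clock: 5.55
position: [0.4842, -0.0317, 0.3975]
eef_rot: [3.141, 0.002, -0.0]
wrist_force: [0.5, 0.0, -1.8]
gripper_width: 0.0593
grip_force: 54.6
```

Scaled: -77 mm / 400 = -0.1925, -45 mm / 400 = -0.1125.

>>> drive_tool:
  series:
    - [0.5, 0.025, -0.1125, 0, 0, 0, 0]
    - [0.5, 0.05, -0.1925, 0, 0, 0, 0]
    - [0.5, 0.05, -0.1925, 0, 0, 0, 0]
    - [0.5, 0.05, -0.1925, 0, 0, 0, 0]

```text
clock: 6.05
position: [0.5038, 0.0432, 0.3972]
eef_rot: [3.141, 0.002, -0.002]
wrist_force: [0.7, 0.2, -1.8]
gripper_width: 0.0587
grip_force: 54.6
```

```bash
python3 - <<'E'
from h import *
im,Q,s=intool("w5",0); print(s["position"],s["eef_rot"],s["wrist_force"],s["gripper_width"],s["clock"])
cv2.imwrite("pics/w5.png",cv2.resize(im,(800,600),interpolation=cv2.INTER_CUBIC))
F=np.load("w5.npz"); P=cloud(F["d"],F["K"],F["R"],F["t"])
for a,b in((.165,.174),(.176,.186),(.117,.123)):
    m=(F["d"]>0)&(P[...,2]>a)&(P[...,2]<b)&(np.hypot(P[...,0]-.5745,P[...,1]-.044)<.06); q=P[m]; 
    v,u=np.nonzero(m); print(a,m.sum(),q.mean(0),q.min(0),q.max(0),u.mean(),v.mean()); 
E
```

```text
[0.50382272 0.04323139 0.39719923] [ 3.14058572e+00  1.97702231e-03 -1.64612668e-03] [ 0.67247297  0.20174317 -1.80195589] 0.05871046466102153 6.05
0.165 1170 [0.57458381 0.04315807 0.16951574] [0.55948787 0.02818462 0.1650251 ] [0.58935681 0.05776258 0.17398869] 250.191452991453 91.54102564102564
0.176 955 [0.57427967 0.04301549 0.18178216] [0.56479704 0.03341577 0.17601061] [0.58376126 0.05258387 0.18540837] 250.47539267015708 92.18115183246073
0.117 8615 [0.57773144 0.04308237 0.12129624] [ 0.52635536 -0.00505354  0.11700727] [0.63386321 0.09083632 0.12299145] 250.2542077771329 85.97353453279165
```

View pics/w5.png

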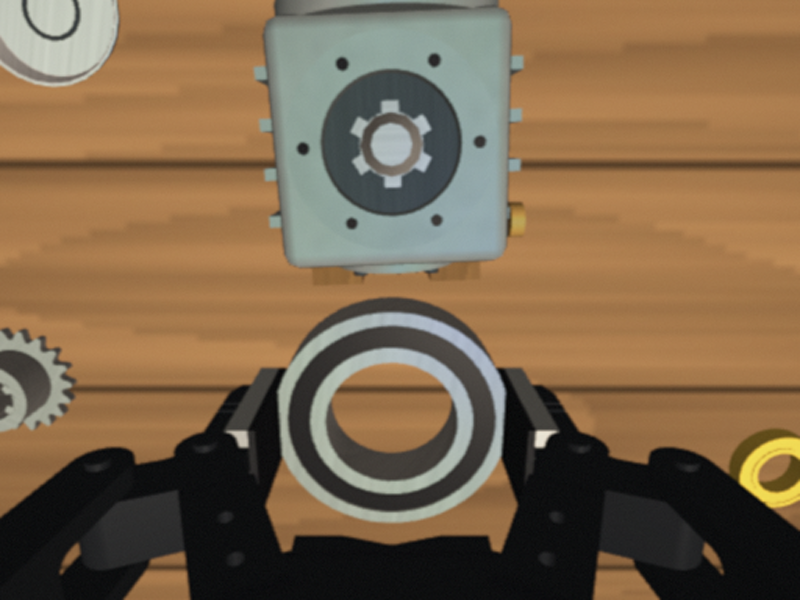

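Bearing held level at (392,420). Shaft nose at (391,144) with six splines, one roughly on +x at (389,105). Next: spline phase, and where the bearing sits in the gripper.

```bash
python3 - <<'E'
from h import *
F=np.load("w5.npz"); s=robot.sense(); P=cloud(F["d"],F["K"],F["R"],F["t"]); Rt=cv2.Rodrigues(s["eef_rot"])[0]
c=np.array([.5744,.0430])
m=(F["d"]>0)&(P[...,2]>.165)&(P[...,2]<.174); q=P[m][:,:2]-c; r=np.hypot(*q.T); q=q[(r>.0125)&(r<.0165)]
ph=np.angle(np.exp(6j*np.arctan2(q[:,1],q[:,0])).mean())/6; print("spline phase deg",np.degrees(ph),len(q), np.abs(np.exp(6j*np.arctan2(q[:,1],q[:,0])).mean()))
Q=(P-s["position"])@Rt*1000; m=(np.hypot(Q[...,0],Q[...,1])<36)&(Q[...,2]>145)&(Q[...,2]<156); q=Q[m]
zt=np.median(q[:,2]); print("top z",zt); q=q[abs(q[:,2]-zt)<1.2]
a=q[abs(q[:,1])<4]; print("x range",a[:,0].min(),a[:,0].max()); i=a[:,0]; print("bore x",i[i<0].max(),i[i>0].min())
a=q[abs(q[:,0])<4]; print("y range",a[:,1].min(),a[:,1].max()); i=a[:,1]; print("bore y",i[i<0].max(),i[i>0].min())
q2=q[:,:]; A=np.linalg.lstsq(np.c_[q2[:,:2],np.ones(len(q2))],q2[:,2],rcond=None)[0]; print("tilt",A)
# housing edges yaw
b=(F["d"]>0)&(abs(P[...,2]-.121)<.002)
E
```

```text
spline phase deg 6.550489762196136 699 0.02579261803145691
top z 153.5932335730759
x range -31.577870893369735 30.802147347386633
bore x -16.60894938879782 16.41260790548276
y range -30.24168742686657 29.412377970993465
bore y -17.393010940229505 16.647969743451732
tilt [-1.08745628e-03  5.57287891e-04  1.53618680e+02]
```

Scaled: 70.5 mm / 400 = 0.1763, 40 mm / 400 = 0.1.

>>> drive_tool:
  series:
    - [0.5, 0.1, 0.0008, 0, 0, 0, 0]
    - [0.5, 0.1763, 0.0015, 0, 0, 0, 0]
    - [0.5, 0.1763, 0.0015, 0, 0, 0, 0]
    - [0.5, 0.1763, 0.0015, 0, 0, 0, 0]

```text
clock: 6.6
position: [0.574, 0.0423, 0.3969]
eef_rot: [3.141, 0.0, -0.003]
wrist_force: [-0.1, 0.2, -1.1]
gripper_width: 0.0591
grip_force: 54.6
```

```bash
cat >> h.py <<'E'
def phase(F,c,z,r,n=720):
    """groove/spline phase (deg, mod 60) from brightness on circles of radius r at height z"""
    g=cv2.cvtColor(F["im"],cv2.COLOR_BGR2GRAY).astype(np.float32); th=np.arange(n)*2*np.pi/n; out=[]
    rv=cv2.Rodrigues(F["R"])[0]
    for rr in r:
        X=np.c_[c[0]+rr*np.cos(th),c[1]+rr*np.sin(th),np.full(n,z)]
        uv=cv2.projectPoints(X,rv,F["t"],F["K"],None)[0][:,0].astype(np.float32)
        b=cv2.remap(g,uv[:,0].copy(),uv[:,1].copy(),1).ravel(); a=(b*np.exp(6j*th)).mean(); out.append((rr,np.degrees(np.angle(a))/6,abs(a),b.min(),b.max()))
    return np.array(out)
E
python3 - <<'E'
from h import *
F=np.load("w5.npz"); print(phase(F,(.5744,.0430),.170,[.0125,.0132,.014]).round(2)); print(phase(F,(.5740,.0430),.170,[.0132]).round(2),phase(F,(.5744,.0435),.170,[.0132]).round(2))
s=robot.sense(); print(s["position"],s["eef_rot"])
E
```

```text
[[1.0000e-02 2.2700e+00 3.3590e+01 6.7110e+01 1.8630e+02]
 [1.0000e-02 2.2700e+00 3.4580e+01 6.6870e+01 1.8878e+02]
 [1.0000e-02 2.1900e+00 3.3950e+01 6.7080e+01 1.9091e+02]]
[[1.0000e-02 2.2700e+00 3.4440e+01 6.7000e+01 1.8962e+02]] [[1.0000e-02 2.2200e+00 3.4180e+01 6.7000e+01 1.8734e+02]]
[0.57395496 0.04231272 0.39688019] [ 3.14086482e+00  1.25100853e-05 -3.20912622e-03]
```

Scaled: 103 mm / 400 = 0.2575, 100 mm / 400 = 0.25.

>>> drive_tool:
  series:
    - [0.5, 0.0013, -0.0008, 0.075, 0, 0, 0]
    - [0.5, 0.0013, -0.0008, 0.1375, 0, 0, 0]
    - [0.5, 0.0013, -0.0008, 0.2, 0, 0, 0]
    - [0.5, 0.0013, -0.0008, 0.25, 0, 0, 0]
    - [0.5, 0.0013, -0.0008, 0.2575, 0, 0, 0]

```text
clock: 7.22
position: [0.574, 0.0433, 0.2932]
eef_rot: [3.141, 0.002, -0.006]
wrist_force: [-0.1, 0.1, -1.5]
gripper_width: 0.059
grip_force: 54.6
```

Scaled: 4.5 mm / 400 = 0.0113, 1.5 mm / 400 = 0.0038.

>>> drive_tool:
  series:
    - [0.5, 0, 0, 0.0038, 0, 0, 0]
    - [0.5, 0, 0, 0.0075, 0, 0, 0]
    - [0.5, 0, 0, 0.0113, 0, 0, 0]
    - [0.5, 0, 0, 0.0113, 0, 0, 0]

```text
clock: 7.72
position: [0.5754, 0.0438, 0.2899]
eef_rot: [-3.142, -0.003, -0.001]
wrist_force: [-1.2, -0.9, -2.3]
gripper_width: 0.0591
grip_force: 54.6
```

Scaled: 3 mm / 400 = 0.0075, 2 mm / 400 = 0.005.

>>> drive_tool:
  series:
    - [0.5, 0, 0, 0.0025, 0, 0, 0]
    - [0.5, 0, 0, 0.005, 0, 0, 0]
    - [0.5, 0, 0, 0.0075, 0, 0, 0]
    - [0.5, 0, 0, 0.0075, 0, 0, 0]

```text
clock: 8.22
position: [0.5754, 0.0438, 0.2886]
eef_rot: [-3.141, -0.003, -0.002]
wrist_force: [-4.6, 1.1, 14.7]
gripper_width: 0.0591
grip_force: 63.2
```

Scaled: -1.2 mm / 400 = -0.003, -0.6 mm / 400 = -0.0015.

>>> drive_tool:
  series:
    - [0.5, -0.0015, 0.0008, -0.0013, 0, 0, 0]
    - [0.5, -0.003, 0.0015, -0.0013, 0, 0, 0]
    - [0.5, -0.003, 0.0015, 0, 0, 0, 0]
    - [0.5, -0.003, 0.0015, 0, 0, 0, 0]

```text
clock: 8.72
position: [0.5749, 0.0437, 0.2887]
eef_rot: [-3.141, -0.003, -0.005]
wrist_force: [-1.1, 0.3, 12.2]
gripper_width: 0.0592
grip_force: 61.9
```

```bash
python3 - <<'E'
from h import *
im,Q,s=intool("w6",0); print(s["position"],s["wrist_force"],s["torque"])
F=np.load("w6.npz"); P=cloud(F["d"],F["K"],F["R"],F["t"])
z=P[...,2]; c=np.array([.5744,.043]); r=np.hypot(P[...,0]-c[0],P[...,1]-c[1])
for a,b in((.115,.124),(.128,.142),(.165,.174),(.177,.186)):
    m=(F["d"]>0)&(z>a)&(z<b)&(r<.034 if a>.12 else r<.06); q=P[m]; print(a,m.sum(),np.median(q,0).round(4),q.min(0).round(4),q.max(0).round(4))
m=(F["d"]>0)&(z>.128)&(z<.142)&(r<.035); q=P[m]; zt=np.median(q[:,2]); q=q[abs(q[:,2]-zt)<1.5e-3]
a=q[abs(q[:,1]-c[1])<.005]; print("brg x",a[:,0].min(),a[:,0].max()); A=np.linalg.lstsq(np.c_[q[:,:2]-c,np.ones(len(q))],q[:,2],rcond=None)[0]; print("tilt",A)
m=(F["d"]>0)&(r<.06)&(r>.038)&(z<.126)&(z>.115); q=P[m]; print("boss z",np.median(q[:,2]))
cv2.imwrite("pics/w6.png",cv2.resize(im,(800,600),interpolation=cv2.INTER_CUBIC))
E
```

```text
[0.57493997 0.04365538 0.28866188] [-1.1057814   0.25032785 12.20586724] [ 0.13535836  0.41855734 -0.05014656]
0.115 11270 [0.6037 0.0435 0.1214] [ 0.5312 -0.0045  0.115 ] [0.6343 0.0909 0.124 ]
0.128 10181 [0.5864 0.0439 0.135 ] [0.5505 0.0113 0.128 ] [0.6063 0.0748 0.142 ]
0.165 3501 [0.5838 0.0429 0.1704] [0.5686 0.0115 0.165 ] [0.5901 0.0744 0.174 ]
0.177 1617 [0.5814 0.0432 0.1807] [0.5753 0.0117 0.177 ] [0.5934 0.0744 0.186 ]
brg x 0.5843073344882929 0.6060687042379199
tilt [0.00280074 0.00024433 0.13501761]
boss z 0.12133712722243747
```

View pics/w6.png

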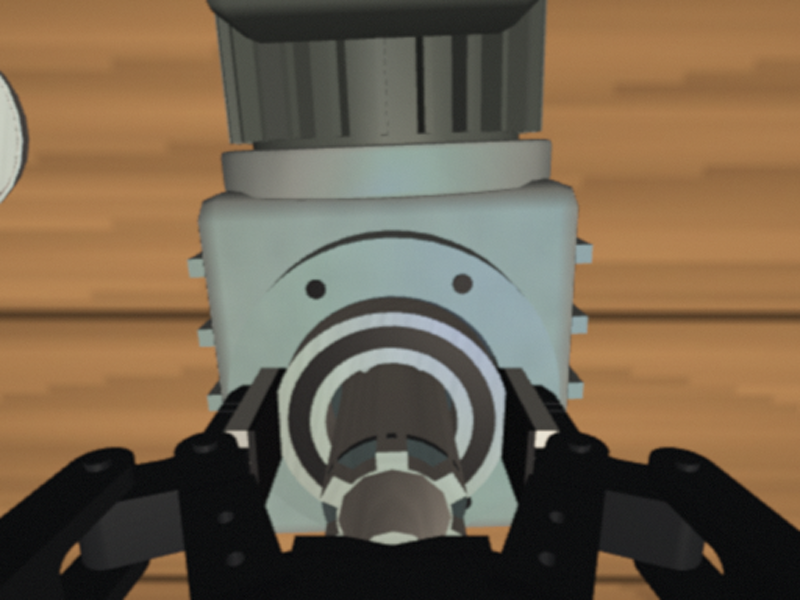

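```bash
python3 - <<'E'
from h import *
F=np.load("w6.npz"); K,R,t=F["K"],F["R"],F["t"]; g=cv2.cvtColor(F["im"],cv2.COLOR_BGR2GRAY)
print("col 251 rows", [(r,int(g[r,251])) for r in range(184,310,2)])
for n,v,z,o in(("spline tip",452,.17,.015),("bore front",347,.134,.0175),("outer front",312,.134,.031),("boss edge front",232,.12,.048)):
    p=ray(392*.64,v*.64,z,K,R,t); print(n,p.round(4),"ctr x",(p[0]-o).round(4))
for n,u,v,z in(("bore L",312,420,.134),("bore R",472,420,.134),("out L",279,420,.134),("out R",504,420,.134),("spl base L",327,430,.125),("spl base R",457,430,.125),("nose L",340,510,.170),("nose R",447,510,.170)):
    print(n,ray(u*.64,v*.64,z,K,R,t).round(4))
E
```

```text
col 251 rows [(184, 162), (186, 162), (188, 151), (190, 74), (192, 61), (194, 60), (196, 63), (198, 64), (200, 154), (202, 182), (204, 181), (206, 181), (208, 134), (210, 65), (212, 64), (214, 67), (216, 65), (218, 64), (220, 64), (222, 115), (224, 190), (226, 188), (228, 186), (230, 185), (232, 110), (234, 64), (236, 64), (238, 64), (240, 64), (242, 65), (244, 65), (246, 64), (248, 64), (250, 66), (252, 64), (254, 64), (256, 61), (258, 62), (260, 64), (262, 63), (264, 64), (266, 64), (268, 61), (270, 65), (272, 63), (274, 63), (276, 56), (278, 25), (280, 51), (282, 62), (284, 63), (286, 63), (288, 85), (290, 172), (292, 176), (294, 174), (296, 177), (298, 178), (300, 135), (302, 75), (304, 79), (306, 79), (308, 78)]
spline tip [0.5883 0.0436 0.17  ] ctr x 0.5733
bore front [0.596  0.0436 0.134 ] ctr x 0.5785
outer front [0.6054 0.0436 0.134 ] ctr x 0.5744
boss edge front [0.6234 0.0436 0.12  ] ctr x 0.5754
bore L [0.5751 0.0649 0.134 ]
bore R [0.5753 0.0222 0.134 ]
out L [0.5751 0.0737 0.134 ]
out R [0.5753 0.0136 0.134 ]
spl base L [0.5669 0.0622 0.125 ]
spl base R [0.567  0.0248 0.125 ]
nose L [0.5751 0.054  0.17  ]
nose R [0.5751 0.0325 0.17  ]
```

Relative to the spline tip in this view, the bearing is about 1.2 mm too far in +x. The torque also puts the contact on the −x side, i.e. the bore is catching the journal, so I'll shift −x.

Scaled: -1.4 mm / 400 = -0.0035, -1.2 mm / 400 = -0.003.

>>> drive_tool:
  series:
    - [0.5, -0.0015, 0, -0.0013, 0, 0, 0]
    - [0.5, -0.003, 0, -0.0013, 0, 0, 0]
    - [0.5, -0.0035, 0, 0, 0, 0, 0]
    - [0.5, -0.0035, 0, 0.0013, 0, 0, 0]

```text
clock: 9.28
position: [0.5744, 0.0436, 0.2886]
eef_rot: [-3.14, -0.003, -0.01]
wrist_force: [-1.3, 0.9, 17.3]
gripper_width: 0.059
grip_force: 64.4
```

```bash
python3 - <<'E'
from h import *
s=robot.sense(); print(s["position"],s["wrist_force"],s["torque"],s["eef_rot"])
E
```

```text
[0.57441165 0.04360596 0.28857849] [-1.27085983  0.91573325 17.26886769] [0.13271749 0.15607112 0.06392898] [-3.14049456e+00 -2.92003754e-03 -9.79177960e-03]
```

Scaled: -4 mm / 400 = -0.01, -3 mm / 400 = -0.0075.

>>> drive_tool:
  series:
    - [0.5, 0, 0, -0.0075, 0, 0, 0]
    - [0.5, 0, 0, -0.01, 0, 0, 0]
    - [0.5, 0, 0, -0.01, 0, 0, 0]

```text
clock: 9.65
position: [0.5726, 0.0431, 0.2898]
eef_rot: [3.141, 0.003, -0.001]
wrist_force: [0.2, 0.8, -1.6]
gripper_width: 0.0591
grip_force: 54.6
```

```bash
python3 - <<'E'
from h import *
im,Q,s=intool("w7",0); print(s["position"],s["wrist_force"],s["torque"],s["eef_rot"],s["gripper_width"])
F=np.load("w7.npz"); K,R,t=F["K"],F["R"],F["t"]; g=cv2.cvtColor(im,cv2.COLOR_BGR2GRAY).astype(float)
col=g[:,248:255].mean(1); print([(r,int(col[r])) for r in range(186,240)]); print([(r,int(col[r])) for r in range(276,312)])
P=cloud(F["d"],K,R,t); 
z=P[...,2]; r=np.hypot(P[...,0]-.5744,P[...,1]-.043)
m=(F["d"]>0)&(r<.030)&(r>.017)&(z>.12)&(z<.15)&(abs(P[...,1]-.043)<.025); print("brg top",np.median(z[m])); m=(F["d"]>0)&(r<.06)&(r>.04)&(z>.115)&(z<.127); print("boss",np.median(z[m]))
cv2.imwrite("pics/w7.png",cv2.resize(im[150:342,120:376],(800,600),interpolation=cv2.INTER_CUBIC))
E
```

```text
[0.57259832 0.04310775 0.28984672] [ 0.16461704  0.81565804 -1.62474008] [ 0.00295098 -0.10092626  0.02641487] [ 3.14132688e+00  2.81865736e-03 -1.09659135e-03] 0.05911784627440537
[(186, 70), (187, 70), (188, 69), (189, 68), (190, 64), (191, 62), (192, 60), (193, 60), (194, 61), (195, 60), (196, 61), (197, 60), (198, 63), (199, 95), (200, 150), (201, 179), (202, 182), (203, 181), (204, 181), (205, 181), (206, 181), (207, 173), (208, 140), (209, 84), (210, 65), (211, 65), (212, 65), (213, 65), (214, 65), (215, 64), (216, 65), (217, 65), (218, 64), (219, 63), (220, 63), (221, 67), (222, 111), (223, 172), (224, 187), (225, 187), (226, 186), (227, 186), (228, 186), (229, 187), (230, 186), (231, 170), (232, 115), (233, 69), (234, 63), (235, 63), (236, 64), (237, 64), (238, 64), (239, 64)]
[(276, 61), (277, 67), (278, 110), (279, 169), (280, 179), (281, 175), (282, 174), (283, 174), (284, 173), (285, 175), (286, 178), (287, 179), (288, 178), (289, 167), (290, 128), (291, 87), (292, 77), (293, 78), (294, 78), (295, 78), (296, 79), (297, 80), (298, 80), (299, 81), (300, 81), (301, 82), (302, 83), (303, 82), (304, 82), (305, 81), (306, 81), (307, 81), (308, 80), (309, 81), (310, 80), (311, 80)]
brg top 0.13596231807284684
boss 0.12133525279420562
```

View pics/w7.png

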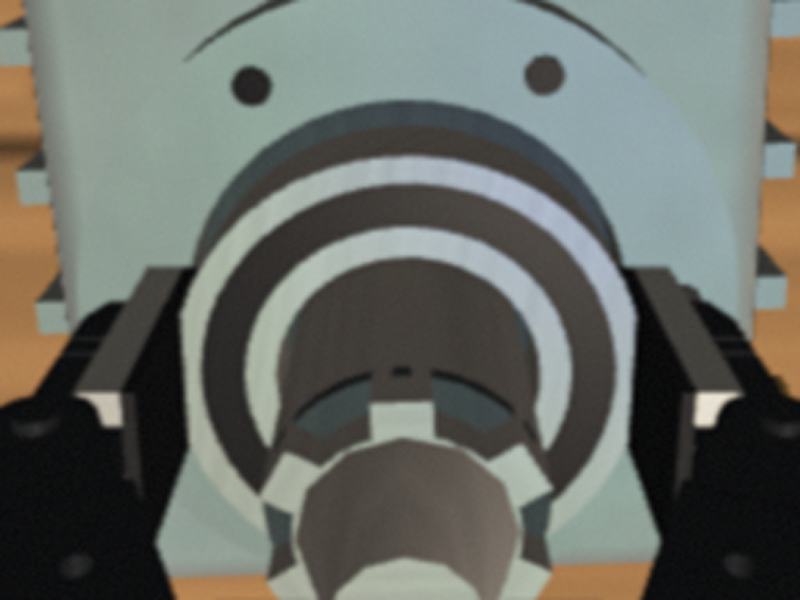

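```bash
python3 - <<'E'
from h import *
F=np.load("w7.npz"); K,R,t=F["K"],F["R"],F["t"]; g=F["im"].astype(int)
print([(r,g[r,248:255].mean(0).astype(int).tolist()) for r in range(172,196)])
for n,v,z in(("recess edge",181,.1205),("recess edge",183,.1205),("brg bottom",190.5,.1222),("brg top",199.6,.1360),("bore top",232,.136),("spline tip",278,.170),("nose base",290,.170)): print(n,v,ray(251,v,z,K,R,t).round(4))
# circle fit to recess edge: per column, first strong drop in brightness
gr=cv2.cvtColor(F["im"],6).astype(float); w=[];w2=[]
for c in range(200,304):
    col=gr[165:200,c]; k=np.argmin(np.diff(col)); w.append(ray(c,165+k+.5,.1208,K,R,t)[:2])
    col=gr[190:232,c]; k=np.argmax(np.diff(col)); w2.append(ray(c,190+k+.5,.1360,K,R,t)[:2])
for n,a in(("recess",np.array(w)),("brg",np.array(w2))):
    for _ in range(4):
        cc,r=circ(a); e=abs(np.hypot(*(a-cc).T)-r); a=a[e<max(3*np.median(e),4e-4)]
    print(n,cc,r,len(a),np.median(e))
E
```

```text
[(172, [165, 166, 146]), (173, [165, 167, 146]), (174, [165, 167, 146]), (175, [165, 166, 146]), (176, [165, 166, 145]), (177, [166, 167, 147]), (178, [166, 167, 147]), (179, [166, 167, 147]), (180, [165, 167, 147]), (181, [150, 150, 132]), (182, [100, 98, 85]), (183, [77, 72, 63]), (184, [76, 71, 62]), (185, [76, 71, 62]), (186, [77, 72, 63]), (187, [77, 71, 63]), (188, [77, 72, 63]), (189, [73, 70, 63]), (190, [63, 64, 63]), (191, [57, 61, 65]), (192, [54, 59, 64]), (193, [55, 59, 63]), (194, [55, 60, 64]), (195, [55, 59, 64])]
recess edge 181 [0.6062 0.0428 0.1205]
recess edge 183 [0.6053 0.0428 0.1205]
brg bottom 190.5 [0.6024 0.0428 0.1222]
brg top 199.6 [0.6027 0.0428 0.136 ]
bore top 232 [0.5891 0.0428 0.136 ]
spline tip 278 [0.5886 0.0429 0.17  ]
nose base 290 [0.5845 0.0429 0.17  ]
recess [0.61186496 0.04311964] 0.014840769524074005 104 0.005081151910523739
brg [0.59832436 0.04276527] 0.012497089786148519 104 0.004085817080689743
```

In this view the bearing is centred at x≈.5716 and the shaft at ≈.5737 (spline tip and recess edge agree). I need +2 mm in x, then feel down.

Scaled: 3 mm / 400 = 0.0075, 2 mm / 400 = 0.005.

>>> drive_tool:
  series:
    - [0.5, 0.0025, 0, 0, 0, 0, 0]
    - [0.5, 0.005, 0, 0, 0, 0, 0]
    - [0.5, 0.005, 0, 0, 0, 0, 0]
    - [0.5, 0.005, 0, 0.0038, 0, 0, 0]
    - [0.5, 0.005, 0, 0.0075, 0, 0, 0]

```text
clock: 10.32
position: [0.5748, 0.0432, 0.2886]
eef_rot: [3.142, 0.003, 0.001]
wrist_force: [-6.1, -0.1, 19.7]
gripper_width: 0.0592
grip_force: 66.2
```

```bash
python3 - <<'E'
from h import *
im,Q,s=intool("w8",0); print(s["position"],s["wrist_force"],s["torque"],s["eef_rot"],s["gripper_width"])
F=np.load("w8.npz"); K,R,t=F["K"],F["R"],F["t"]; g=cv2.cvtColor(im,6).astype(float); col=g[:,248:255].mean(1)
print([(r,int(col[r])) for r in range(176,236)]); print([(r,int(col[r])) for r in range(270,300)])
E
```

```text
[0.57478796 0.04317741 0.28857959] [-6.11156503 -0.13476267 19.73020784] [-0.03368875  1.11260518  0.02588277] [3.14158257e+00 2.67315859e-03 8.13095797e-04] 0.059171307902750984
[(176, 161), (177, 161), (178, 161), (179, 161), (180, 160), (181, 161), (182, 161), (183, 161), (184, 161), (185, 162), (186, 162), (187, 147), (188, 102), (189, 71), (190, 64), (191, 62), (192, 61), (193, 60), (194, 61), (195, 61), (196, 61), (197, 60), (198, 63), (199, 96), (200, 152), (201, 179), (202, 183), (203, 182), (204, 182), (205, 182), (206, 182), (207, 174), (208, 140), (209, 84), (210, 64), (211, 65), (212, 65), (213, 66), (214, 65), (215, 65), (216, 65), (217, 64), (218, 65), (219, 64), (220, 63), (221, 68), (222, 111), (223, 173), (224, 188), (225, 188), (226, 187), (227, 187), (228, 187), (229, 187), (230, 187), (231, 172), (232, 120), (233, 72), (234, 63), (235, 64)]
[(270, 63), (271, 63), (272, 63), (273, 63), (274, 62), (275, 59), (276, 45), (277, 41), (278, 46), (279, 58), (280, 63), (281, 63), (282, 63), (283, 63), (284, 63), (285, 62), (286, 65), (287, 99), (288, 154), (289, 176), (290, 177), (291, 175), (292, 174), (293, 174), (294, 175), (295, 178), (296, 180), (297, 179), (298, 169), (299, 134)]
```

Scaled: -3 mm / 400 = -0.0075, -1.5 mm / 400 = -0.0038.

>>> drive_tool:
  series:
    - [0.5, 0, 0, -0.0075, 0, 0, 0]
    - [0.5, -0.0025, 0.0013, -0.0075, 0, 0, 0]
    - [0.5, -0.0025, 0.0013, -0.0075, 0, 0, 0]
    - [0.5, -0.0025, 0.0013, -0.0038, 0, 0, 0]
    - [0.5, -0.0025, 0.0013, -0.0008, 0, 0, 0]

```text
clock: 11.0
position: [0.5737, 0.0427, 0.2886]
eef_rot: [3.142, 0.003, 0.0]
wrist_force: [-5.2, 0.1, 18.6]
gripper_width: 0.0591
grip_force: 65.0
```

```bash
python3 - <<'E'
from h import *
s=robot.sense(); print(s["position"],s["wrist_force"],s["torque"],s["eef_rot"],s["gripper_width"])
F=np.load("w8.npz"); K,R,t=F["K"],F["R"],F["t"]; Rt=cv2.Rodrigues(np.array([3.14158,.00267,.0008]))[0]
Q=(cloud(F["d"],K,R,t)-[.5748,.0432,.2886])@Rt*1000
for r in range(300,384,12): print(r,[Q[r,c].round(0).tolist() if F["d"][r,c]>0 else 0 for c in (200,225,251,280)])
E
```

```text
[0.57373703 0.04266585 0.28861811] [-5.16992202  0.1010525  18.56668418] [-0.09227445  0.95417495  0.03818865] [3.14152019e+00 2.60977540e-03 2.46205918e-04] 0.059132095922256794
300 [[-15.0, -21.0, 154.0], [8.0, -8.0, 121.0], [11.0, 0.0, 117.0], [9.0, 9.0, 120.0]]
312 [[-20.0, -22.0, 153.0], [7.0, -8.0, 116.0], [9.0, 0.0, 113.0], [7.0, 9.0, 116.0]]
324 [[-37.0, -24.0, 167.0], [5.0, -7.0, 113.0], [8.0, 0.0, 109.0], [5.0, 9.0, 114.0]]
336 [[-56.0, -27.0, 182.0], [4.0, -7.0, 109.0], [7.0, 0.0, 106.0], [1.0, 9.0, 112.0]]
348 [[10.0, -12.0, 98.0], [10.0, -6.0, 98.0], [3.0, 0.0, 105.0], [10.0, 7.0, 97.0]]
360 [[11.0, -11.0, 92.0], [13.0, -6.0, 91.0], [11.0, 0.0, 93.0], [11.0, 7.0, 93.0]]
372 [[11.0, -11.0, 89.0], [11.0, -6.0, 89.0], [11.0, 0.0, 89.0], [11.0, 7.0, 89.0]]
```

```bash
cat > edge.py <<'E'
from h import *
def edge(F,c,z,r0,r1,sign,az,it=4):
    g=cv2.GaussianBlur(cv2.cvtColor(F["im"],6),(3,3),0).astype(np.float32); rv=cv2.Rodrigues(F["R"])[0]; c=np.array(c,float)
    th=np.radians(az); rr=np.arange(r0,r1,.0001); n=np.c_[np.cos(th),np.sin(th)]
    X=c+rr[None,:,None]*n[:,None,:]; X=np.dstack([X,np.full(X.shape[:2],z)]).reshape(-1,3)
    uv=cv2.projectPoints(X,rv,F["t"],F["K"],None)[0][:,0].astype(np.float32)
    b=cv2.remap(g,uv[:,:1].copy(),uv[:,1:].copy(),1).reshape(len(th),-1); D=np.gradient(b,axis=1)*sign
    k=D.argmax(1); pts=c+rr[k][:,None]*n
    for _ in range(it):
        cc,r=circ(pts); e=abs(np.hypot(*(pts-cc).T)-r); pts=pts[e<max(2.5*np.median(e),2e-4)]
    return cc.round(5),round(float(r),5),len(pts),e.max().round(5)
E
python3 - <<'E'
from edge import *
F=np.load("w7.npz"); a=np.arange(-55,56,2.)
for z in(.118,.120,.1213): print("recess",z,edge(F,(.5735,.0430),z,.0295,.0375,1,a))
for z in(.136,.1345): print("brg outer",z,edge(F,(.5716,.0430),z,.027,.035,-1,np.r_[np.arange(-60,61,2.),np.arange(120,150,2.),np.arange(210,240,2.)]))
F=np.load("w5.npz"); a=np.arange(0,360,4.)
for z in(.118,.120,.1213): print("w5 recess",z,edge(F,(.5744,.0430),z,.028,.038,1,a))
print("w5 boss rim",edge(F,(.5744,.0430),.12,.044,.052,-1,a),edge(F,(.5744,.0430),.12,.044,.052,1,a))
E
```

```text
recess 0.118 (array([0.57289, 0.04317]), 0.03246, 54, np.float64(0.00016))
recess 0.12 (array([0.57365, 0.04319]), 0.03218, 55, np.float64(0.00019))
recess 0.1213 (array([0.57431, 0.04321]), 0.03184, 52, np.float64(0.00018))
brg outer 0.136 (array([0.57169, 0.04308]), 0.03111, 64, np.float64(0.00019))
brg outer 0.1345 (array([0.57078, 0.04306]), 0.03154, 57, np.float64(0.00019))
w5 recess 0.118 (array([0.57434, 0.04326]), 0.03228, 70, np.float64(0.00019))
w5 recess 0.12 (array([0.57437, 0.04327]), 0.03201, 75, np.float64(0.00024))
w5 recess 0.1213 (array([0.57436, 0.0433 ]), 0.03187, 73, np.float64(0.00024))
w5 boss rim (array([0.57469, 0.04312]), 0.04941, 90, np.float64(0.00517)) (array([0.57227, 0.04349]), 0.0463, 40, np.float64(0.00078))
```

Scaled: -1.2 mm / 400 = -0.003, -0.7 mm / 400 = -0.0018.

>>> drive_tool:
  series:
    - [0.5, 0, 0.0005, -0.0018, 0, 0, 0]
    - [0.5, -0.0015, 0.001, -0.0018, 0, 0, 0]
    - [0.5, -0.003, 0.001, -0.0018, 0, 0, 0]
    - [0.5, -0.003, 0.001, -0.0005, 0, 0, 0]

```text
clock: 11.5
position: [0.5733, 0.0425, 0.2886]
eef_rot: [-3.141, -0.003, -0.004]
wrist_force: [-1.3, 0.6, 12.4]
gripper_width: 0.0592
grip_force: 62.0
```

```bash
python3 - <<'E'
from h import *
s=robot.sense(); print(s["position"],s["wrist_force"],s["torque"],s["eef_rot"],s["gripper_width"])
E
```

```text
[0.57326355 0.04254197 0.28864696] [-1.25086458  0.56270993 12.37176429] [0.05482977 0.23795344 0.00829081] [-3.14111291e+00 -3.09557627e-03 -4.06829385e-03] 0.05923490679025473
```

Scaled: -2.5 mm / 400 = -0.0063, -1 mm / 400 = -0.0025.

>>> drive_tool:
  series:
    - [0.5, 0, 0, -0.0063, 0, 0, 0]
    - [0.5, 0, 0, -0.0063, 0, 0, 0]
    - [0.5, 0, 0, -0.0025, 0, 0, 0]
    - [0.5, 0, 0, 0, 0, 0, 0]

```text
clock: 12.0
position: [0.5726, 0.0422, 0.2886]
eef_rot: [3.141, 0.003, 0.0]
wrist_force: [-3.2, 0.7, 16.4]
gripper_width: 0.0587
grip_force: 64.0
```

```bash
python3 - <<'E'
from h import *
s=robot.sense(); print(s["position"],s["wrist_force"],s["torque"],s["eef_rot"],s["gripper_width"])
E
```

```text
[0.57256816 0.04221203 0.28861331] [-3.24245742  0.74158644 16.4045564 ] [-0.09098657  0.76373348 -0.05041554] [3.14144073e+00 2.50613953e-03 2.53230783e-04] 0.05871518443946218
```

```bash
python3 - <<'E'
from h import *
F=np.load("w5.npz"); P=cloud(F["d"],F["K"],F["R"],F["t"]); r=np.hypot(P[...,0]-.5744,P[...,1]-.043)*1000
for a in list(range(13,38,1))+[40,44,47]:
    m=(F["d"]>0)&(r>a)&(r<a+1)&(P[...,2]<.2); print(a,m.sum(),np.percentile(P[...,2][m],[5,25,50,75,95]).round(4))
E
```

```text
13 265 [0.1655 0.1662 0.167  0.1713 0.1721]
14 287 [0.1656 0.1663 0.1671 0.1712 0.1722]
15 25 [0.1655 0.1663 0.1671 0.171  0.1716]Traceback (most recent call last):
  File "<stdin>", line 4, in <module>
    return _quantile_unchecked(
        a, q, axis, out, overwrite_input, method, keepdims, weights)
    return _ureduce(a,
                    func=_quantile_ureduce_func,
    ...<5 lines>...
                    overwrite_input=overwrite_input,
                    method=method)
    r = func(a, **kwargs)
    result = _quantile(arr,
                       quantiles=q,
    ...<2 lines>...
                       out=out,
                       weights=wgt)
    slices_having_nans = np.isnan(arr[-1, ...])
                                  ~~~^^^^^^^^^
IndexError: index -1 is out of bounds for axis 0 with size 0
```

```bash
python3 - <<'E'
from h import *
F=np.load("w5.npz"); P=cloud(F["d"],F["K"],F["R"],F["t"]); r=np.hypot(P[...,0]-.5744,P[...,1]-.043)*1000
for a in list(range(8,38,2))+[40,44,47]:
    m=(F["d"]>0)&(r>a)&(r<a+2)&(P[...,2]<.2)
    print(a,m.sum(),np.percentile(P[...,2][m],[5,25,50,75,95]).round(4) if m.any() else "")
d=F["d"]; print("row 92 cols", [(c,round(float(P[92,c,1])*1000,1),round(float(P[92,c,2])*1000,1)) for c in range(200,300,3)])
cv2.imwrite("pics/w5c.png",cv2.resize(F["im"][30:154,180:346],(800,598),interpolation=cv2.INTER_CUBIC))
E
```

```text
8 339 [0.1743 0.1757 0.1772 0.1786 0.1801]
10 384 [0.1667 0.1711 0.1719 0.173  0.1744]
12 512 [0.1657 0.1663 0.1674 0.1713 0.1722]
14 312 [0.1656 0.1663 0.1671 0.1712 0.1721]
16 0 
18 89 [0.1071 0.1077 0.1082 0.1086 0.1094]
20 491 [0.1069 0.1076 0.108  0.1084 0.1091]
22 531 [0.1069 0.1075 0.108  0.1085 0.1091]
24 598 [0.1068 0.1075 0.1081 0.1086 0.1093]
26 625 [0.1069 0.1075 0.108  0.1085 0.1092]
28 689 [0.1068 0.1075 0.108  0.1084 0.1091]
30 1157 [0.107  0.1078 0.1086 0.1139 0.121 ]
32 1124 [0.1101 0.1202 0.1212 0.1218 0.1225]
34 925 [0.1202 0.121  0.1215 0.1219 0.1226]
36 962 [0.1203 0.121  0.1214 0.1218 0.1226]
40 1085 [0.1203 0.121  0.1214 0.1219 0.1226]
44 1189 [0.1203 0.1209 0.1214 0.1218 0.1225]
47 581 [0.1201 0.1208 0.1213 0.1218 0.1224]
row 92 cols [(200, 78.6, 121.3), (203, 76.5, 121.1), (206, 74.8, 117.6), (209, 73.8, 108.1), (212, 71.4, 109.1), (215, 69.3, 108.3), (218, 67.2, 107.2), (221, 64.8, 108.2), (224, 62.6, 107.8), (227, 56.6, 166.2), (230, 54.8, 166.4), (233, 52.6, 175.5), (236, 50.7, 181.6), (239, 49.1, 183.7), (242, 47.5, 182.8), (245, 45.9, 181.8), (248, 44.3, 184.1), (251, 42.7, 183.7), (254, 41.2, 184.0), (257, 39.5, 182.0), (260, 38.0, 183.3), (263, 36.4, 182.4), (266, 34.6, 179.5), (269, 32.7, 173.7), (272, 30.6, 166.8), (275, 28.8, 165.9), (278, 22.4, 107.5), (281, 20.1, 107.7), (284, 18.0, 108.8), (287, 15.7, 107.5), (290, 13.5, 108.5), (293, 11.2, 108.0), (296, 10.8, 122.0), (299, 8.7, 121.6)]
```

View pics/w5c.png

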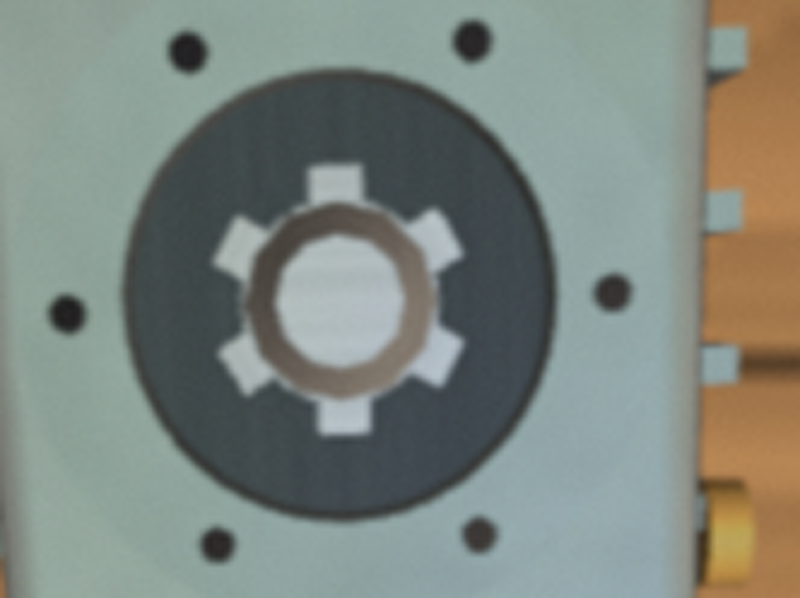

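Flat stop at exactly pick height + 120 mm, whatever the x: the **fingertips** are level with the bearing's underside and are touching the boss face. The bearing itself isn't blocked, and it already encircles the shaft. I'll centre it and let go so it drops into the seat. If it stays on the rim, I'll regrip higher.

Scaled: -2 mm / 400 = -0.005, -1.5 mm / 400 = -0.0038.

>>> drive_tool:
  series:
    - [0.5, 0, 0, -0.005, 0, 0, 0]
    - [0.5, 0.0025, -0.0013, -0.005, 0, 0, 0]
    - [0.5, 0.005, -0.0023, -0.005, 0, 0, 0]
    - [0.5, 0.005, -0.0023, -0.005, 0, 0, 0]
    - [0.5, 0.005, -0.0023, -0.0038, 0, 0, 0]

```text
clock: 12.62
position: [0.5745, 0.0432, 0.289]
eef_rot: [3.141, 0.003, -0.0]
wrist_force: [-0.5, -0.8, -1.5]
gripper_width: 0.059
grip_force: 54.6
```

Scaled: -10 mm / 400 = -0.025.

>>> drive_tool:
  series:
    - [0.85, 0, 0, 0, 0, 0, 0]
    - [0.85, 0, 0, 0, 0, 0, 0]
    - [0.85, 0, 0, 0, 0, 0, 0]
    - [0.85, 0, 0, -0.025, 0, 0, 0]
    - [0.85, 0, 0, -0.025, 0, 0, 0]

```text
clock: 13.25
position: [0.575, 0.0432, 0.3003]
eef_rot: [-3.141, -0.003, -0.003]
wrist_force: [0.7, 0.4, -0.1]
gripper_width: 0.0725
grip_force: 0.0
```

```bash
python3 - <<'E'
from edge import *
im,Q,s=intool("w9",0); print(s["position"],s["wrist_force"],s["eef_rot"],s["gripper_width"])
F=np.load("w9.npz"); P=cloud(F["d"],F["K"],F["R"],F["t"]); c=np.array([.5744,.0431]); X=P[...,:2]-c; r=np.hypot(X[...,0],X[...,1]); az=np.degrees(np.arctan2(X[...,1],X[...,0]))
for lo,hi in((-90,-50),(-50,-20),(-20,20),(20,50),(50,90)):
    m=(F["d"]>0)&(r>.019)&(r<.0295)&(az>lo)&(az<hi)&(P[...,2]<.15); print(lo,m.sum(),np.percentile(P[...,2][m],[10,50,90]).round(4))
m=(F["d"]>0)&(r>.038)&(r<.046)&(P[...,2]<.13)&(P[...,2]>.11); print("boss",np.median(P[...,2][m]))
E
```

```text
[0.57501859 0.04319484 0.30026546] [ 0.6638574   0.44905669 -0.06026396] [-3.14144698e+00 -2.72960065e-03 -3.43590928e-03] 0.0725443713911714
-90 706 [0.12   0.1209 0.1218]
-50 561 [0.1201 0.121  0.1219]
-20 770 [0.12   0.1209 0.1218]
20 565 [0.12   0.1209 0.1218]
50 709 [0.12   0.1209 0.1219]
boss 0.12138862492861183
```

The bearing dropped in: its face is at .1209 against the boss at .1214 in the camera frame, level all round. Now I'll press it with the fingertips to make sure.

Scaled: 4 mm / 400 = 0.01, 2 mm / 400 = 0.005.

>>> drive_tool:
  series:
    - [0.45, -0.0013, 0, 0, 0, 0, 0]
    - [0.45, -0.0013, 0, 0, 0, 0, 0]
    - [0.45, -0.0013, 0, 0, 0, 0, 0]
    - [0.45, -0.0013, 0, 0.005, 0, 0, 0]
    - [0.45, -0.0013, 0, 0.01, 0, 0, 0]

```text
clock: 13.92
position: [0.5741, 0.0432, 0.295]
eef_rot: [3.142, 0.003, -0.0]
wrist_force: [0.7, 1.1, -0.1]
gripper_width: 0.0388
grip_force: 0.0
```

Scaled: 4.5 mm / 400 = 0.0113, 3 mm / 400 = 0.0075.

>>> drive_tool:
  series:
    - [0.45, 0, 0, 0.0038, 0, 0, 0]
    - [0.45, 0, 0, 0.0075, 0, 0, 0]
    - [0.45, 0, 0, 0.0113, 0, 0, 0]

```text
clock: 14.3
position: [0.574, 0.0432, 0.2921]
eef_rot: [3.142, 0.003, 0.0]
wrist_force: [-5.4, 0.5, 22.0]
gripper_width: 0.0387
grip_force: 11.0
```

Scaled: 1 mm / 400 = 0.0025.

>>> drive_tool:
  series:
    - [0.45, 0, 0, 0.0025, 0, 0, 0]
    - [0.45, 0, 0, 0.0025, 0, 0, 0]

```text
clock: 14.55
position: [0.5739, 0.0432, 0.2921]
eef_rot: [-3.142, -0.003, -0.002]
wrist_force: [-5.7, -0.2, 19.9]
gripper_width: 0.0385
grip_force: 10.1
```

Scaled: -110 mm / 400 = -0.275, -100 mm / 400 = -0.25.

>>> drive_tool:
  series:
    - [0.45, 0, 0, -0.0125, 0, 0, 0]
    - [0.45, 0, 0, -0.125, 0, 0, 0]
    - [0.45, -0.075, 0, -0.25, 0, 0, 0]
    - [0.45, -0.15, 0, -0.275, 0, 0, 0]
    - [0.45, -0.175, 0, -0.275, 0, 0, 0]

```text
clock: 15.18
position: [0.5029, 0.043, 0.4005]
eef_rot: [-3.142, -0.003, -0.001]
wrist_force: [-0.2, 0.0, 0.3]
gripper_width: 0.0382
grip_force: 0.0
```

```bash
python3 - <<'E'
from edge import *
im,Q,s=intool("w10",0); print(s["position"],s["wrist_force"],s["eef_rot"])
F=np.load("w10.npz"); P=cloud(F["d"],F["K"],F["R"],F["t"]); c=np.array([.5744,.0431]); X=P[...,:2]-c; r=np.hypot(X[...,0],X[...,1]); az=np.degrees(np.arctan2(X[...,1],X[...,0]))
ok=(F["d"]>0)&(P[...,2]<.2)
for lo in range(-180,180,60):
    m=ok&(r>.0205)&(r<.0295)&(az>lo)&(az<lo+60); print(lo,m.sum(),np.percentile(P[...,2][m],[10,50,90]).round(4) if m.any() else "")
m=ok&(r>.038)&(r<.046); print("boss",np.median(P[...,2][m]))
print("brg outer",edge(F,c,.1208,.029,.0335,-1,np.arange(0,360,5.)),edge(F,c,.1208,.029,.0335,1,np.arange(0,360,5.)))
print("spline phase",phase(F,(.5744,.0431),.170,[.0128,.0135]).round(3))
for z0,z1 in((.165,.1685),(.1695,.174)):
    m=ok&(P[...,2]>z0)&(P[...,2]<z1)&(r<.02)&(r>.0125); print(z0,m.sum(),r[m].max() if m.any() else 0)
for rr in(.0125,.0135,.0145,.0155): 
    m=ok&(abs(r-rr)<.0005); b=[np.median(P[...,2][m&(abs(((az-2.2-k*60)+180)%360-180)<8)]) for k in range(6)]; g=[np.median(P[...,2][m&(abs(((az-32.2-k*60)+180)%360-180)<8)]) for k in range(6)]; print(rr,np.round(b,3),np.round(g,3))
E
```

```text
[0.50290567 0.04301873 0.40049357] [-0.23605232  0.04896977  0.27855585] [-3.14151684e+00 -3.25919722e-03 -1.18090900e-03]
-180 445 [0.1198 0.1208 0.1219]
-120 477 [0.1198 0.1209 0.122 ]
-60 514 [0.1198 0.1209 0.1219]
0 515 [0.12   0.1209 0.122 ]
60 475 [0.1199 0.1208 0.1219]
120 449 [0.12   0.1208 0.1219]
boss 0.12144930995631043
brg outer (array([0.57405, 0.04322]), 0.03072, 58, np.float64(0.00018)) (array([0.57399, 0.04323]), 0.03249, 49, np.float64(0.00019))
spline phase [[1.30000e-02 2.27000e+00 3.45600e+01 6.62810e+01 1.85895e+02]
 [1.40000e-02 2.31200e+00 3.42410e+01 6.60000e+01 1.88191e+02]]
0.165 376 0.015211526681095301
0.1695 294 0.015393794633707727
0.0125 [0.171 0.171 0.172 0.171 0.171 0.171] [0.167 0.166 0.166 0.166 0.166 0.166]
0.0135 [0.172 0.171 0.171 0.171 0.172 0.172] [0.166 0.166 0.166 0.167 0.166 0.166]
0.0145 [0.172 0.171 0.171 0.171 0.171 0.172] [0.166 0.166 0.166 0.167 0.167 0.167]
0.0155 [  nan   nan 0.172 0.171 0.172   nan] [  nan   nan 0.166 0.166 0.166   nan]
  return _methods._mean(a, axis=axis, dtype=dtype,
  ret = ret.dtype.type(ret / rcount)
```

Bearing face is level all round and flush. Now to the sprocket.

Scaled: -246 mm / 400 = -0.615, -198 mm / 400 = -0.495.

>>> drive_tool:
  series:
    - [0.8, -0.075, -0.125, 0, 0, 0, 0]
    - [0.8, -0.15, -0.245, 0, 0, 0, 0]
    - [0.8, -0.225, -0.37, 0, 0, 0, 0]
    - [0.8, -0.3, -0.495, 0, 0, 0, 0]
    - [0.8, -0.37, -0.615, 0, 0, 0, 0]

```text
clock: 15.85
position: [0.3552, 0.291, 0.3987]
eef_rot: [3.141, 0.003, -0.0]
wrist_force: [1.4, -0.0, 0.3]
gripper_width: 0.0685
grip_force: 0.0
```

>>> drive_tool:
  series:
    - [0.8, -0.04, -0.065, 0, 0, 0, 0]
    - [0.8, -0.04, -0.065, 0, 0, 0, 0]
    - [0.8, -0.04, -0.065, 0, 0, 0, 0]
    - [0.8, -0.04, -0.065, 0, 0, 0, 0]

```text
clock: 16.35
position: [0.3406, 0.3137, 0.3993]
eef_rot: [3.14, -0.002, 0.0]
wrist_force: [0.1, -0.7, 0.3]
gripper_width: 0.0682
grip_force: 0.0
```

```bash
python3 - <<'E'
from edge import *
im,Q,s=intool("s1",0); print(s["position"],s["eef_rot"],s["clock"])
F=np.load("s1.npz"); P=cloud(F["d"],F["K"],F["R"],F["t"]); c=np.array([.409,.315]); r=np.hypot(P[...,0]-c[0],P[...,1]-c[1])
m=(F["d"]>0)&(r<.034)&(P[...,2]>.035)&(P[...,2]<.06); q=P[m]; zt=np.median(q[:,2]); q=q[abs(q[:,2]-zt)<.003]; print("hub",m.sum(),zt,(q.min(0)+q.max(0))/2,q.max(0)-q.min(0))
c=((q.min(0)+q.max(0))/2)[:2]
for sg in(1,-1): print("hub edge",sg,edge(F,c,.045,.021,.029,sg,np.arange(0,360,4.)))
cv2.imwrite("pics/s1.png",im)
for rr in((.0135,.0142,.015),): print("groove phase (bright=ridge?)",phase(F,c,.045,rr).round(3))
p=cv2.projectPoints(np.array([[c[0],c[1],.045]]),cv2.Rodrigues(F["R"])[0],F["t"],F["K"],None)[0].ravel().astype(int); print(p)
cv2.imwrite("pics/s1c.png",cv2.resize(im[max(p[1]-60,0):p[1]+60,p[0]-80:p[0]+80],(800,600),interpolation=cv2.INTER_CUBIC))
E
```

```text
[0.34060245 0.31367178 0.39933398] [ 3.14044399e+00 -1.54810012e-03  1.77050914e-04] 16.35
hub 1554 0.045824099331482473 [0.40891082 0.31533968 0.04554555] [0.04854706 0.04877085 0.00537113]
hub edge 1 (array([0.4092 , 0.31552]), 0.02426, 90, np.float64(0.00492))
hub edge -1 (array([0.40871, 0.31499]), 0.02641, 90, np.float64(0.00536))
groove phase (bright=ridge?) [[ 1.40000e-02 -3.96200e+00  1.84520e+01  6.57500e+01  1.84815e+02]
 [ 1.40000e-02 -3.91300e+00  2.44450e+01  6.24380e+01  1.90275e+02]
 [ 1.50000e-02 -3.75800e+00  2.69380e+01  6.85000e+01  1.89096e+02]]
[248  95]
```

View pics/s1c.png

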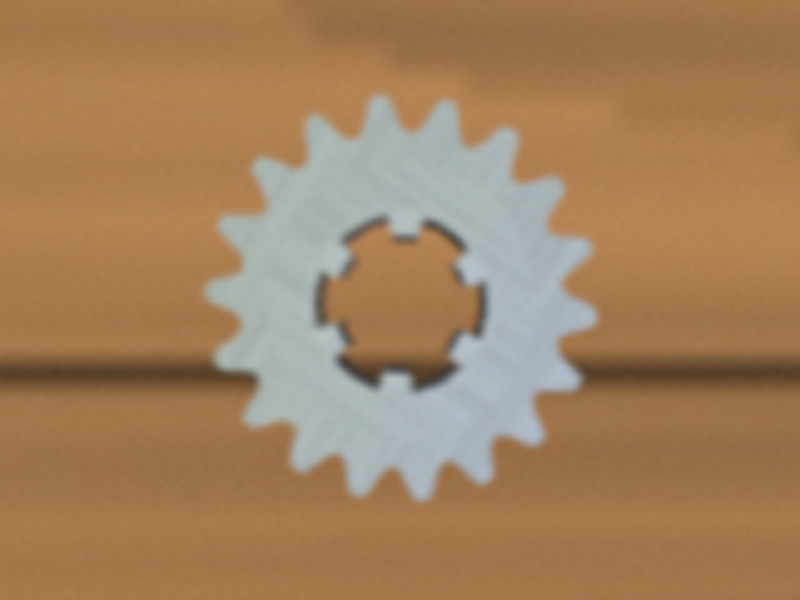

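Viewed from straight above: bore ridges with one at crop (406,225), centre (401,300), so ridge phase is −3.9° and the grooves are at +26°. The splines are at +2.3°, so the sprocket must turn −23.9°. I'll grasp with the tool turned +24° and turn back at the shaft.

Scaled: 90 mm / 400 = 0.225, 68.4 mm / 400 = 0.171, -0.417 rad / 6.2832 = -0.0664.

>>> drive_tool:
  series:
    - [0.8, 0.075, -0.0025, 0.05, 0, 0, -0.0271]
    - [0.8, 0.15, -0.004, 0.15, 0, 0, -0.0541]
    - [0.8, 0.171, -0.004, 0.225, 0, 0, -0.0664]
    - [0.8, 0.171, -0.004, 0.225, 0, 0, -0.0664]
    - [0.8, 0.171, -0.004, 0.225, 0, 0, -0.0664]

```text
clock: 17.02
position: [0.408, 0.3163, 0.3105]
eef_rot: [-3.073, -0.65, -0.001]
wrist_force: [-0.1, 0.4, 0.0]
gripper_width: 0.0683
grip_force: 0.0
```

```bash
python3 - <<'E'
from edge import *
im,Q,s=intool("s2",0); print(s["position"],s["eef_rot"],s["clock"])
Rt=cv2.Rodrigues(s["eef_rot"])[0]; print("yaw",np.degrees(np.arctan2(Rt[1,0],Rt[0,0])))
F=np.load("s2.npz"); P=cloud(F["d"],F["K"],F["R"],F["t"]); c=np.array([.409,.3153]); r=np.hypot(P[...,0]-c[0],P[...,1]-c[1])
m=(F["d"]>0)&(r<.029)&(P[...,2]>.041)&(P[...,2]<.05); q=P[m]; print("hub",m.sum(),np.median(q[:,2]),(q.min(0)+q.max(0))/2,q.max(0)-q.min(0))
print("edge",edge(F,c,.0458,.021,.029,-1,np.arange(0,360,4.)),edge(F,c,.0458,.021,.029,1,np.arange(0,360,4.)),"bore",edge(F,c,.0458,.011,.018,1,np.arange(0,360,4.)))
t=Rt.T@(np.array([c[0],c[1],.0445])-s["position"])*1000; print("hub ctr in tool",t.round(1))
m=(F["d"]>0)&(r>.045)&(r<.07)&(P[...,2]<.02); print("table",np.median(P[...,2][m]))
E
```

```text
[0.40795031 0.31634598 0.31051095] [-3.07326014e+00 -6.50399014e-01 -7.94703471e-04] 17.025
yaw 23.89856939986716
hub 2436 0.045721958685757666 [0.4089581  0.31552463 0.04444815] [0.05019091 0.04956699 0.00689479]
edge (array([0.40808, 0.31504]), 0.02615, 86, np.float64(0.00293)) (array([0.41223, 0.31715]), 0.02497, 53, np.float64(0.0009)) bore (array([0.40904, 0.31568]), 0.0148, 90, np.float64(0.00275))
hub ctr in tool [  0.4   1.4 266. ]
table 0.001382682155816582
```

>>> drive_tool:
  series:
    - [0.8, 0.0013, 0.0033, 0.1, 0, 0, 0]
    - [0.8, 0.0013, 0.0033, 0.2, 0, 0, 0]
    - [0.8, 0.0013, 0.0033, 0.275, 0, 0, 0]
    - [0.8, 0.0013, 0.0033, 0.295, 0, 0, 0]
    - [0.8, 0.0013, 0.0033, 0.295, 0, 0, 0]

```text
clock: 17.7
position: [0.409, 0.3159, 0.1926]
eef_rot: [-3.072, -0.653, -0.002]
wrist_force: [0.2, -0.3, 0.4]
gripper_width: 0.0685
grip_force: 0.0
```

>>> drive_tool:
  series:
    - [0.4, 0, 0, 0, 0, 0, 0]
    - [0.4, 0, 0, 0, 0, 0, 0]
    - [0.4, 0, 0, 0, 0, 0, 0]
    - [0.4, 0, 0, 0, 0, 0, 0]
    - [0.4, 0, 0, 0, 0, 0, 0]
  squeeze: 80

```text
clock: 18.32
position: [0.4094, 0.3159, 0.192]
eef_rot: [-3.072, -0.653, -0.003]
wrist_force: [1.5, 1.5, 5.1]
gripper_width: 0.0469
grip_force: 81.6
```

Scaled: -208 mm / 400 = -0.52, -170 mm / 400 = -0.425.

>>> drive_tool:
  series:
    - [0.4, 0, 0, -0.025, 0, 0, 0]
    - [0.4, 0, 0, -0.15, 0, 0, 0]
    - [0.4, 0, 0, -0.2875, 0, 0, 0]
    - [0.4, 0, 0, -0.425, 0, 0, 0]
    - [0.4, 0, 0, -0.52, 0, 0, 0]

```text
clock: 18.95
position: [0.4081, 0.3147, 0.4014]
eef_rot: [3.072, 0.653, -0.003]
wrist_force: [1.0, -0.1, -5.8]
gripper_width: 0.047
grip_force: 85.3
```

Scaled: 265 mm / 400 = 0.6625, 216 mm / 400 = 0.54, 0.417 rad / 6.2832 = 0.0664.

>>> drive_tool:
  series:
    - [0.4, -0.01, 0.1125, 0, 0, 0, 0.0127]
    - [0.4, -0.0225, 0.25, 0, 0, 0, 0.0271]
    - [0.4, -0.0325, 0.395, 0, 0, 0, 0.0414]
    - [0.4, -0.045, 0.54, 0, 0, 0, 0.0557]
    - [0.4, -0.055, 0.6625, 0, 0, 0, 0.0664]

```text
clock: 19.58
position: [0.4956, 0.0618, 0.3989]
eef_rot: [3.14, -0.003, -0.007]
wrist_force: [-0.1, 0.0, -4.8]
gripper_width: 0.0473
grip_force: 85.1
```

Scaled: 21 mm / 400 = 0.0525, 6 mm / 400 = 0.015.

>>> drive_tool:
  series:
    - [0.4, 0.015, 0.0525, 0, 0, 0, 0]
    - [0.4, 0.015, 0.0525, 0, 0, 0, 0]
    - [0.4, 0.015, 0.0525, 0, 0, 0, 0]
    - [0.4, 0.015, 0.0525, 0, 0, 0, 0]

```text
clock: 20.08
position: [0.502, 0.045, 0.3994]
eef_rot: [-3.141, -0.007, 0.002]
wrist_force: [0.2, -0.4, -4.5]
gripper_width: 0.0473
grip_force: 85.1
```

```bash
python3 - <<'E'
from edge import *
im,Q,s=intool("s3",0); print(s["position"],s["eef_rot"],s["clock"],s["wrist_force"],s["gripper_width"])
Rt=cv2.Rodrigues(s["eef_rot"])[0]; print("yaw",np.degrees(np.arctan2(Rt[1,0],Rt[0,0])))
F=np.load("s3.npz"); P=cloud(F["d"],F["K"],F["R"],F["t"]); Qr=np.hypot(Q[...,0],Q[...,1])
m=(Qr<28)&(Q[...,2]>138)&(Q[...,2]<156); zt=np.median(Q[m][:,2]); q=Q[m&(abs(Q[...,2]-zt)<2)]; print("hub top z",zt,len(q),q.min(0),q.max(0))
A=np.linalg.lstsq(np.c_[q[:,:2],np.ones(len(q))],q[:,2],rcond=None)[0]; print("tilt",A)
h=s["position"]+Rt@np.array([0,0,zt/1000]); print(h)
c=h[:2]
o=edge(F,c,h[2],.0205,.029,-1,np.r_[np.arange(-60,61,3.),np.arange(125,236,3.)]); print("hub outer",o)
b=edge(F,c,h[2],.0135,.0185,1,np.arange(-50,51,2.)); print("bore",b)
for cc in(c,o[0]): print("phase held",phase(F,cc,h[2],[.0138,.0145,.0152]).round(3)[:,1:3])
for cc in((.5744,.0431),(.5741,.0432)): print("spline",phase(F,cc,.170,[.013])[:,1:3],phase(F,cc,.1712,[.013])[:,1:3])
cv2.imwrite("pics/s3.png",cv2.resize(im[150:384,120:384],(676,600),interpolation=cv2.INTER_CUBIC))
m=(F["d"]>0)&(np.hypot(P[...,0]-.5744,P[...,1]-.043)<.013)&(P[...,2]>.176)&(P[...,2]<.19); q=P[m]; print("nose",(q.min(0)+q.max(0))/2)
E
```

```text
[0.50204571 0.04496814 0.39943438] [-3.14096917e+00 -7.17082960e-03  2.21335798e-03] 20.075 [ 0.19184325 -0.37580124 -4.49572664] 0.047316389625541896
yaw 0.2616368812632663
hub top z 148.18897579350684 7577 [-26.70723476 -25.5550442  146.21860634] [ 24.48539428  25.5971883  150.18888275]
tilt [1.51207130e-03 2.26782328e-04 1.48134821e+02]
[0.50183666 0.04505872 0.25124558]
hub outer (array([0.5009 , 0.04505]), 0.02506, 75, np.float64(0.00018))
bore (array([0.50266, 0.04494]), 0.01476, 42, np.float64(0.00172))
phase held [[-27.331  30.122]
 [-27.363  30.72 ]
 [-27.391  27.319]]
phase held [[-27.376  34.487]
 [-27.309  33.962]
 [-27.236  32.63 ]]
spline [[ 2.25070511 33.94157147]] [[ 2.24546973 33.90160315]]
spline [[ 2.2787023  33.89311197]] [[ 2.27088603 33.89526232]]
nose [0.57405368 0.04335202 0.18065712]
```

Held groove phase is 2.65° and the splines are at 2.26°, well inside the 5° tolerance. The hub is about 1 mm toward −x of the TCP. Over the shaft now, and down to just above the nose.

Scaled: 73.2 mm / 400 = 0.183, 1.9 mm / 400 = 0.0048.

>>> drive_tool:
  series:
    - [0.4, 0.075, 0.0025, 0, 0, 0, 0]
    - [0.4, 0.15, 0.0048, 0, 0, 0, 0]
    - [0.4, 0.183, 0.0048, 0, 0, 0, 0]
    - [0.4, 0.183, 0.0048, 0.025, 0, 0, 0]
    - [0.4, 0.183, 0.0048, 0.055, 0, 0, 0]

```text
clock: 20.75
position: [0.5748, 0.0422, 0.3766]
eef_rot: [3.141, 0.004, -0.003]
wrist_force: [-0.8, -0.1, -5.0]
gripper_width: 0.0471
grip_force: 85.1
```

Scaled: 12 mm / 400 = 0.03, 9 mm / 400 = 0.0225.

>>> drive_tool:
  series:
    - [0.4, 0, 0, 0, 0, 0, 0]
    - [0.4, 0, 0, 0.0075, 0, 0, 0]
    - [0.4, 0, 0, 0.015, 0, 0, 0]
    - [0.4, 0, 0, 0.0225, 0, 0, 0]
    - [0.4, 0, 0, 0.03, 0, 0, 0]

```text
clock: 21.38
position: [0.5759, 0.0417, 0.3656]
eef_rot: [3.142, 0.003, 0.0]
wrist_force: [-0.1, 0.2, -4.8]
gripper_width: 0.0473
grip_force: 85.1
```

```bash
cat > st.py <<'E'
from h import *
s=robot.sense(); R=cv2.Rodrigues(s["eef_rot"])[0]; p=s["position"]; f=s["wrist_force"]; T=s["torque"]
print("t",s["clock"],"tcp",p.round(4),"tip",(p+R[:,2]*.17).round(4),"yaw",np.degrees(np.arctan2(R[1,0],R[0,0])).round(2),"tilt",R[:2,2].round(4),"F",f.round(1),"T",T.round(2),"w",s["gripper_width"].round(4) if hasattr(s["gripper_width"],"round") else s["gripper_width"])
E
python3 st.py
```

```text
t 21.375 tcp [0.5759 0.0417 0.3656] tip [0.5759 0.0417 0.1956] yaw 0.1 tilt [ 0.0002 -0.0001] F [-0.1  0.2 -4.8] T [ 0.02  0.02 -0.03] w 0.047276176535519555
```

Scaled: 6 mm / 400 = 0.015, -1.2 mm / 400 = -0.003.

>>> drive_tool:
  series:
    - [0.4, -0.0015, -0.003, 0, 0, 0, 0]
    - [0.4, -0.0015, -0.003, 0.0038, 0, 0, 0]
    - [0.4, -0.0015, -0.003, 0.0075, 0, 0, 0]
    - [0.4, -0.0015, -0.003, 0.0113, 0, 0, 0]
    - [0.4, -0.0015, -0.003, 0.015, 0, 0, 0]

```text
clock: 22.0
position: [0.5753, 0.0429, 0.3596]
eef_rot: [3.142, 0.003, 0.0]
wrist_force: [0.4, 0.0, -5.5]
gripper_width: 0.0473
grip_force: 85.1
```

```bash
python3 st.py
```

```text
t 22.0 tcp [0.5753 0.0429 0.3596] tip [0.5753 0.0429 0.1896] yaw 0.1 tilt [ 0.     -0.0001] F [ 0.4  0.  -5.5] T [ 0.03  0.03 -0.07] w 0.04730409889106076
```

Scaled: 4 mm / 400 = 0.01, 3 mm / 400 = 0.0075.

>>> drive_tool:
  series:
    - [0.4, 0, 0, 0.0025, 0, 0, 0]
    - [0.4, 0, 0, 0.005, 0, 0, 0]
    - [0.4, 0, 0, 0.0075, 0, 0, 0]
    - [0.4, 0, 0, 0.01, 0, 0, 0]

```text
clock: 22.5
position: [0.5753, 0.0429, 0.3556]
eef_rot: [3.142, 0.003, 0.0]
wrist_force: [-0.4, -0.2, -4.7]
gripper_width: 0.0469
grip_force: 85.1
```

```bash
python3 st.py
```

```text
t 22.5 tcp [0.5753 0.0429 0.3556] tip [0.5753 0.0429 0.1856] yaw 0.1 tilt [ 0.0001 -0.0001] F [-0.4 -0.2 -4.7] T [-0.04  0.01 -0.04] w 0.04689295680574286
```

No contact at 4 mm below the spline tops, so it has meshed. Continuing gently.

Scaled: 12 mm / 400 = 0.03, 9 mm / 400 = 0.0225.

>>> drive_tool:
  series:
    - [0.4, 0, 0, 0.0075, 0, 0, 0]
    - [0.4, 0, 0, 0.015, 0, 0, 0]
    - [0.4, 0, 0, 0.0225, 0, 0, 0]
    - [0.4, 0, 0, 0.03, 0, 0, 0]

```text
clock: 23.0
position: [0.5753, 0.0429, 0.3434]
eef_rot: [3.141, 0.003, -0.0]
wrist_force: [-0.2, -0.5, -5.1]
gripper_width: 0.0472
grip_force: 85.1
```

```bash
python3 st.py
```

```text
t 23.0 tcp [0.5753 0.0429 0.3434] tip [0.5753 0.0429 0.1734] yaw 0.11 tilt [-0.0001 -0.0001] F [-0.2 -0.5 -5.1] T [ 0.04 -0.02 -0.01] w 0.04719212028634239
```

>>> drive_tool:
  series:
    - [0.4, 0, 0, 0.0125, 0, 0, 0]
    - [0.4, 0, 0, 0.025, 0, 0, 0]
    - [0.4, 0, 0, 0.0375, 0, 0, 0]
    - [0.4, 0, 0, 0.05, 0, 0, 0]
    - [0.4, 0, 0, 0.0625, 0, 0, 0]

```text
clock: 23.62
position: [0.5753, 0.0429, 0.3183]
eef_rot: [3.142, 0.003, 0.0]
wrist_force: [-0.1, -0.1, -5.2]
gripper_width: 0.047
grip_force: 85.1
```

>>> drive_tool:
  series:
    - [0.4, 0, 0, 0.0038, 0, 0, 0]
    - [0.4, 0, 0, 0.0075, 0, 0, 0]
    - [0.4, 0, 0, 0.01, 0, 0, 0]

```text
clock: 24.0
position: [0.5753, 0.0429, 0.3147]
eef_rot: [3.142, 0.003, 0.0]
wrist_force: [-0.1, 0.7, -4.9]
gripper_width: 0.0472
grip_force: 85.1
```

```bash
python3 st.py
```

```text
t 24.0 tcp [0.5753 0.0429 0.3147] tip [0.5754 0.0429 0.1447] yaw 0.1 tilt [ 0.0003 -0.    ] F [-0.1  0.7 -4.9] T [ 0.05 -0.02  0.01] w 0.04717325130380534
```

Scaled: 3 mm / 400 = 0.0075, 2 mm / 400 = 0.005.

>>> drive_tool:
  series:
    - [0.4, 0, 0, 0.0025, 0, 0, 0]
    - [0.4, 0, 0, 0.005, 0, 0, 0]
    - [0.4, 0, 0, 0.0075, 0, 0, 0]
    - [0.4, 0, 0, 0.0075, 0, 0, 0]

```text
clock: 24.5
position: [0.5753, 0.0429, 0.3122]
eef_rot: [-3.142, -0.003, -0.001]
wrist_force: [-3.0, -0.1, 5.1]
gripper_width: 0.0469
grip_force: 85.9
```

>>> drive_tool:
  series:
    - [0.4, 0, 0, 0.0018, 0, 0, 0]
    - [0.4, 0, 0, 0.0035, 0, 0, 0]
    - [0.4, 0, 0, 0.0035, 0, 0, 0]

```text
clock: 24.88
position: [0.5753, 0.0429, 0.3115]
eef_rot: [-3.142, -0.003, -0.001]
wrist_force: [-4.9, -0.6, 9.6]
gripper_width: 0.047
grip_force: 86.9
```

```bash
python3 st.py
```

```text
t 24.875 tcp [0.5753 0.0429 0.3115] tip [0.5754 0.0429 0.1415] yaw 0.1 tilt [0.0008 0.    ] F [-4.9 -0.6  9.6] T [-0.07  0.84 -0.06] w 0.046976036414670186
```

Scaled: 1.4 mm / 400 = 0.0035, 0.7 mm / 400 = 0.0018.

>>> drive_tool:
  series:
    - [0.4, 0, 0, 0.0018, 0, 0, 0]
    - [0.4, 0, 0, 0.0035, 0, 0, 0]
    - [0.4, 0, 0, 0.0035, 0, 0, 0]
  squeeze: 100

```text
clock: 25.25
position: [0.5752, 0.0429, 0.3114]
eef_rot: [-3.141, -0.003, -0.002]
wrist_force: [-6.8, 0.3, 21.9]
gripper_width: 0.0468
grip_force: 100.6
```

```bash
python3 - <<'E'
import st
from edge import *
im,Q,s=intool("s4",0)
F=np.load("s4.npz"); P=cloud(F["d"],F["K"],F["R"],F["t"]); c=np.array([.5742,.0431]); r=np.hypot(P[...,0]-c[0],P[...,1]-c[1]); az=np.degrees(np.arctan2(P[...,1]-c[1],P[...,0]-c[0]))
ok=F["d"]>0
for n,a,b,z0,z1 in(("hub top",.017,.0235,.155,.175),("plate",.0275,.033,.125,.15),("boss",.0415,.047,.11,.13)):
    m=ok&(r>a)&(r<b)&(P[...,2]>z0)&(P[...,2]<z1)&(abs(az)<55); q=P[m]; A=np.linalg.lstsq(np.c_[q[:,:2]-c,np.ones(len(q))],q[:,2],rcond=None)[0]; print(n,m.sum(),np.median(q[:,2]).round(4),A.round(4))
E
```

```text
t 25.25 tcp [0.5752 0.0429 0.3114] tip [0.5754 0.0429 0.1414] yaw 0.1 tilt [0.0013 0.0001] F [-6.8  0.3 21.9] T [-0.12  1.5  -0.  ] w 0.04675403513746703
hub top 1578 0.1633 [-0.0049  0.0021  0.1634]
plate 1518 0.1363 [-0.0233 -0.001   0.1368]
boss 1917 0.1214 [ 0.0009 -0.0002  0.1214]
```

Hub top is 41.9 mm above the boss face, so the sprocket is home. z hit a hard stop at .3114 m while the force rose to about 22 N, well past what the spring alone gives. I'll hold a moment, check and hand in.

Scaled: 0.3 mm / 400 = 0.0008.

>>> drive_tool:
  series:
    - [0.4, 0, 0, 0.0008, 0, 0, 0]
    - [0.4, 0, 0, 0.0008, 0, 0, 0]
    - [0.4, 0, 0, 0.0008, 0, 0, 0]
    - [0.4, 0, 0, 0.0008, 0, 0, 0]

```text
clock: 25.8
position: [0.5752, 0.0429, 0.3114]
eef_rot: [-3.141, -0.003, -0.002]
wrist_force: [-7.5, -0.2, 22.7]
gripper_width: 0.0466
grip_force: 100.6
```

```bash
python3 - <<'E'
import st
from h import robot
s=robot.sense()
if 15<s["wrist_force"][2]<38 and s["grip_force"]>80 and abs(s["position"][2]-.3114)<.001: print(robot.sign_off())
E
```

```text
t 25.8 tcp [0.5752 0.0429 0.3114] tip [0.5754 0.0429 0.1414] yaw 0.09 tilt [0.0015 0.0001] F [-7.5 -0.2 22.7] T [-0.09  1.62  0.02] w 0.04663305309439357
the job is handed in; nothing more can be done
None
```

The bearing is seated flush, and the sprocket is meshed and fully home on it, still gripped and pressed down (wrist force about 23 N) for your circlip; handed in at 25.8 s.

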